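# Empty the used sample pots into the discard bin and dock it

## Task

Lift the steel tray by its handle and tip it over the orange discard bin so that the used sample pots slide off its open end into the bin, and put every pot that stands loose on the bench into the bin too (any pot that misses as well). Only when all the pots are in it, push the bin along its track to the end stop, so that the red sprung catch clicks shut behind the bin's black lug. Leave the empty tray standing level on its blue mat, and do not disturb the bottle, the jar or the dishes.

Things in the scene. Friction and masses are not known exactly. Their poses are not given: they have to be found in the camera images.
- tray: steel tray 180 (its x) x 104 mm, floor 4 mm; walls 24 mm high, 4 mm thick on both long sides and at +x; open at its -x end, where pots slide out once tipped 12 to 21 degrees. Two posts outside the middle of the long sides (114 mm over all) carry a handle bar across it. 0.2 to 0.4 kg; origin: centre of its underside. Starts on the mat, open end roughly towards the robot, with 3 to 5 pots
- tray_handle (a point): centre of the tray's black handle bar, 100 mm above the tray's underside, over its middle; the bar runs along the tray's y, 12 mm thick (tray x), 18 mm high, free over 100 mm between the posts: grip it across its 12 mm from above. About 60 mm are free between the pots' caps and the bar
- tray_lip (a point): middle of the tray's open edge, on the floor's top side, at tray x = -90 mm, z = 4 mm
- mat: blue parking mat fixed on the bench, 210 (its x) x 150 (its y) x 3 mm; origin at the centre of its underside. At the start the tray stands about in its middle
- bin: orange open bin, outside 138 x 138 mm, 85 mm high, walls and floor 4 mm, 0.25 to 0.5 kg; stands on the dock's 5 mm base plate between the rails (3 mm play each side), axes parallel to the dock's. Origin: centre of its underside. A black lug (16 mm along y, z 34 to 60 mm) sticks out 18 mm from the middle of its +x wall. Starts with its centre at dock y = +45 to +60 mm
- dock: metal track fixed on the bench: base plate 164 (its x) x 272 (its y) x 5 mm, rails along y 17 mm high, open at the +y end, green end stop 30 mm high at the -y end. Origin on the bench near its middle. Push the bin towards dock -y: against the stop its centre is at dock y = -55 mm. The catch's block stands beyond the +x rail, dock x 82 to 116 mm
- catch (a joint): angle (rad) of the red sprung catch on an upright pin at dock x = 104, y = 4 mm: 0 = shut, its arm in the lug's path; 0.2 to 0.6 while the lug pushes it aside; it springs shut behind the lug when the bin is pushed right up to the end stop, and then lets it come back no more than 10 mm. Pushing past takes less than 15 N
- catch_tip (a point): free end of the catch's arm, 47 mm above the bench, at dock x = 78, y = -34 mm when shut; the arm is a bar about 8 mm thick
- pot1: square white sample pot, 30 x 30 x 16 mm, with a round yellow cap 24 mm across and 8 mm high on top (24 mm high in all), 20 g, smooth plastic; origin at the centre of its underside, z towards the cap; starts upright on the tray, or is absent (None)
- pot2: square white sample pot, 30 x 30 x 16 mm, with a round yellow cap 24 mm across and 8 mm high on top (24 mm high in all), 20 g, smooth plastic; origin at the centre of its underside, z towards the cap; starts upright on the tray, or is absent (None)
- pot3: square white sample pot, 30 x 30 x 16 mm, with a round yellow cap 24 mm across and 8 mm high on top (24 mm high in all), 20 g, smooth plastic; origin at the centre of its underside, z towards the cap; starts upright on the tray, or is absent (None)
- pot4: square white sample pot, 30 x 30 x 16 mm, with a round yellow cap 24 mm across and 8 mm high on top (24 mm high in all), 20 g, smooth plastic; origin at the centre of its underside, z towards the cap; starts upright on the tray, or is absent (None)
- pot5: square white sample pot, 30 x 30 x 16 mm, with a round yellow cap 24 mm across and 8 mm high on top (24 mm high in all), 20 g, smooth plastic; origin at the centre of its underside, z towards the cap; starts upright on the tray, or is absent (None)
- pot6: square white sample pot, 30 x 30 x 16 mm, with a round yellow cap 24 mm across and 8 mm high on top (24 mm high in all), 20 g, smooth plastic; origin at the centre of its underside, z towards the cap; starts upright on the bench between mat and dock, or is absent (None)
- pot7: square white sample pot, 30 x 30 x 16 mm, with a round yellow cap 24 mm across and 8 mm high on top (24 mm high in all), 20 g, smooth plastic; origin at the centre of its underside, z towards the cap; starts upright on the bench between mat and dock, or is absent (None)
- pot8: square white sample pot, 30 x 30 x 16 mm, with a round yellow cap 24 mm across and 8 mm high on top (24 mm high in all), 20 g, smooth plastic; origin at the centre of its underside, z towards the cap; starts upright on the bench between mat and dock, or is absent (None)
- bottle: clear bottle, 66 mm across, 150 mm high, on the bench, leave alone; origin at the centre of its underside
- jar: amber jar with a cork-coloured cap, 60 mm across, 80 mm high, on the bench, leave alone; origin at the centre of its underside
- dishes: two stacked clear round dishes, 60 mm across, 28 mm high together, on the bench, leave alone; origin at the centre of its underside
Things that resemble listed ones, but are neither listed nor needed, are in the scene too. What is shaped like the pot8 but green or turquoise is not meant.

How it is judged:
By the outcome, as a careful person would: the job done as asked, in the order asked, and still so for the second after the job is handed in, with the robot touching nothing.
Of pot1, pot2, pot3, pot4, pot5 only 3 to 5 are there at a start; the rules pass over those that are not, and their reading is None.
Of pot6, pot7, pot8 only 2 to 3 are there at a start; the rules pass over those that are not, and their reading is None.
At some moment in a run one of pot6, pot7, pot8 may be knocked a few centimetres aside while the robot is not near it.
It also fails if it takes over 210 s, if anything falls off the work surface, if the arm or the gripper's body presses on something with over 40 N, if the wrist force passes 120 N, or if a joint passes its speed limit or range.

## Robot

A 7-joint arm with a two-finger parallel gripper is mounted at the origin on the work surface. World frame = base frame: x ahead of the robot, y to its left, z up, the work surface at z = 0. Lengths are in m, angles in degrees, forces in N, time in s.
With the tool pointing down it reaches from about 0.35 to 0.9 m from the base axis. Payload 7.2 kg.
Tool frame: the origin (TCP) lies between the finger pads; the fingertips stand ahead of it and the grasp point (between the pads) lies 2 mm behind it (bot.tip_extent is the z of the fingertips in the tool frame, in m); z points along the fingers, y is the direction in which the jaws open and shut (so a half turn about z gives the same grasp; the last joint's range is limited). The gripper opens to 88 mm and grips with 3 to 60 N. Pads are 20 mm wide; open, the fingers measure 115 mm over their backs; the gripper's body (75 mm by 178 mm) begins 61 mm behind the grasp point.
Start: joints at [-67.506, 23.554, -0.728, 91.456, 0.321, 64.991, -4.71], TCP at [0.278, 0.56, 0.24] pointing down, gripper open.
Joint ranges: [-169.25, 169.25], [-16.82, 113.86], [-84.01, 82.57], [7.8, 145.47], [-59.2, 239.2], [7.22, 106.19], [-163.78, 163.78]. Speed limits (degrees/s): [136.94, 136.94, 172.46, 172.46, 180, 180, 180].

## Interface

Orientations are given as a 3x3 rotation matrix whose columns are the frame's x, y, z axes.
In Python, from bench import bot gives the robot as it stands.
- The arm moves only by the tool send_rows, never from a script. Its argument "commands" is a list of rows, each a list of 7 numbers: the shift along the tool's x, y, z in mm, then the turn, a rotation vector about the tool's x, y, z in rad, then the gripper's target within -1 to 1 (shut at 1, half-way at 0, fully open at -1). A call has exactly 8 rows; each row shifts and turns the commanded pose from where the row before left it, along the tool's axes as they then stand; what a row does not reach is not made up. A row lasts 1/12 s, in which the tool goes at most 41.7 mm and 7.16 degrees, less where a joint would pass 70% of its speed; a pose out of reach is approached as far as the arm can. A call with a gripper value outside its range is refused whole. The fingers move at their own pace and stop on an object; "force" is the grip in N (left out, the last holds). Time passes only in rows, so rows that do not move let the fingers close, or fill a call up. It gives the time, the measured TCP pose, the force and the opening at its end, in the units of the state.
- bot.get_obs(): the state, without advancing time (a new reading comes with each control period).
- bot.snapshot(name): name is "scene" or "top" or "wrist"; returns a dict with "img" (384x512x3 uint8, red, green, blue), "fx", "fy", "cx", "cy" (pixels), "k1" (the pictures are not rectified: a ray, as slopes to the right and down, at radius r is drawn at 1 + k1 r^2 times it, then the intrinsics apply), "R" (3x3) and "t" (3): a world point X has camera coordinates R X + t; the wrist camera has in their place "mount" (4x4, takes a point from camera to tool coordinates, whose origin is the TCP and whose axes are the flange's). Camera axes: x right, y down, z forward; pixel columns grow to the right and rows downward; lengths in m; the calibration is good to about 2 mm. A picture is of the moment at which its call begins: read the wrist's pose just before it. There is no depth.
- bot.sign_off(): hands the job in, once; it reports no verdict.
Trained networks look in the newest picture that a camera, given by its name, has taken for a name from the list of things; names that differ only in an ending like _2 or _b are one class to them, and where a whole thing is asked for, a point or a joint stands for the part that bears it (a point fixed in the world has none). Each returns a list of dicts, best first, with "conf" (0 to 1); they miss things now and then, are a little off and sometimes report something else, mostly with a low value. They report only what shows in the picture. A call takes as long as a camera call. They do not tell look-alikes from the thing itself.
- bot.regions_of(camera, name): "region" (384x512 bool, what is visible of it) and "bbox" ([centre column, centre row, width, height] in pixels, round what is visible of it).
- bot.tip_of(camera, name): "at" ([row, column] in pixels: a listed point, or the origin of a listed thing).
The state is a dict: "time": time; "joints": joint angles; "qvel": joint speeds; "tau": joint torques, N m; "ee_pos": TCP position; "tool_rot": TCP orientation; "force": force on the tool from outside, world axes, zero at the start; "ft_torque": the same for the moment, N m; "gripper_width": opening from 0.0 (shut) to 1.0 (fully open).
Only numpy, scipy, OpenCV 4.12 (cv2) and the standard library are available. Lean on these libraries where they do the work, as an engineer would, in place of code of your own. Each camera call takes 0.05 s, during which the arm holds its last target.

## Working session

There is one attempt and no reset: what is moved stays moved. The work goes in short steps, Python scripts to look and compute and a tool call to move; the robot and the scene stay as the last step left them, time stands still between calls to the robot, and variables do not carry over. Pictures are saved under pics/ and viewed, and the job is handed in when it is done.

Besides the shell and the picture viewer there is one more tool, called after "Request:" as a command line: name --pt "numbers of a row" for each row, then --argument value for the rest. send_rows: Moves the arm, as the interface text tells. Its arguments: {"type":"object","properties":{"commands":{"type":"array"},"force":{"type":"number"}},"required":["commands"]}

```bash
ls; mkdir -p pics
python3 - <<'E'
from bench import bot
import cv2,numpy as np
o=bot.get_obs()
for k in o: print(k,np.round(o[k],3).tolist())
print(bot.tip_extent)
for n in ("scene","top","wrist"):
    s=bot.snapshot(n); cv2.imwrite(f"pics/{n}0.png",s["img"][:,:,::-1])
    print(n,{k:np.round(v,4).tolist() for k,v in s.items() if k!="img"})
E
```

```text
pics
time 0.0
joints [-67.507, 23.598, -0.729, 91.502, 0.322, 64.99, -4.711]
qvel [0.052, -0.04, 0.033, 0.07, 0.028, -0.023, -0.018]
tau [-0.001, -58.795, 0.641, -29.107, -0.054, 0.018, 0.0]
ee_pos [0.278, 0.559, 0.239]
tool_rot [[-0.896, 0.445, -0.001], [0.445, 0.896, -0.001], [-0.0, -0.002, -1.0]]
force [-0.753, -0.397, 0.511]
ft_torque [0.01, -0.034, -0.03]
gripper_width 0.998
0.017
scene {'fx': 374.5963, 'fy': 374.5963, 'cx': 248.2644, 'cy': 195.9073, 'k1': -0.0965, 'R': [[-0.6586, 0.7523, -0.0156], [0.4728, 0.3977, -0.7864], [-0.5854, -0.5253, -0.6176]], 't': [0.3964, -0.183, 1.2591]}
top {'fx': 485.4934, 'fy': 485.4934, 'cx': 251.0931, 'cy': 185.5996, 'k1': -0.0647, 'R': [[0.0143, -0.9999, -0.0012], [-0.9835, -0.0139, -0.1805], [0.1805, 0.0037, -0.9836]], 't': [-0.0375, 0.5924, 1.197]}
wrist {'fx': 281.3849, 'fy': 281.3849, 'cx': 259.8536, 'cy': 192.1824, 'k1': -0.0009, 'mount': [[-0.0003, -0.9613, -0.2754, 0.076], [1.0, -0.0002, -0.0001, -0.0008], [0.0, -0.2754, 0.9613, -0.1446], [0.0, 0.0, 0.0, 1.0]]}
```

View pics/scene0.png

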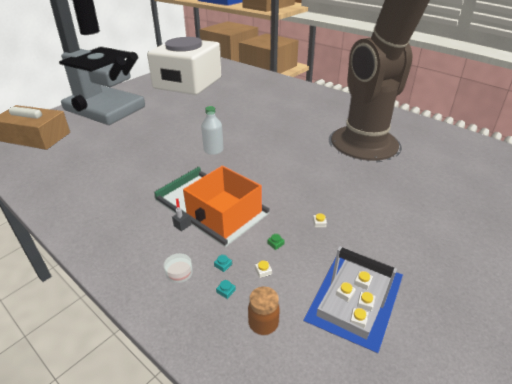

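View pics/top0.png

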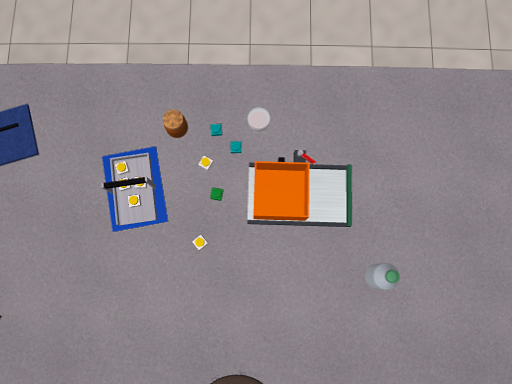

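View pics/wrist0.png

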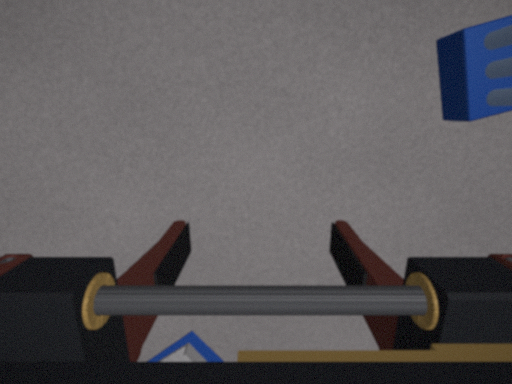

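The top view shows the tray on its mat at (135,190), with 4 pots in it. The bin is at (282,192) on the dock, and loose white pots with yellow caps stand at (205,162) and (200,242). The green pot (217,194) and the turquoise ones (216,129) and (236,147) are look-alikes. Another blue thing with a black bar at (15,135) isn't the tray.

```bash
cat > h.py <<'E'
from bench import bot
import cv2,numpy as np
def snap(n,fn=None):
    o=bot.get_obs(); s=bot.snapshot(n)
    if n=="wrist":
        T=np.eye(4); T[:3,:3]=o["tool_rot"]; T[:3,3]=o["ee_pos"]
        W=T@s["mount"]; s["R"]=W[:3,:3].T; s["t"]=-s["R"]@W[:3,3]
    if fn: cv2.imwrite(f"pics/{fn}.png",s["img"][:,:,::-1])
    return s
def K(s): return np.array([[s["fx"],0,s["cx"]],[0,s["fy"],s["cy"]],[0,0,1.]])
def D(s): return np.array([s["k1"],0,0,0,0.])
def proj(s,X):
    X=np.atleast_2d(np.asarray(X,float))
    return cv2.projectPoints(X,cv2.Rodrigues(np.asarray(s["R"]))[0],np.asarray(s["t"],float),K(s),D(s))[0].reshape(-1,2)
def ray(s,uv):
    n=cv2.undistortPoints(np.array([[uv]],float),K(s),D(s)).ravel()
    R=np.asarray(s["R"]);c=-R.T@np.asarray(s["t"]); return c,R.T@np.array([n[0],n[1],1])
def onz(s,uv,z):
    c,d=ray(s,uv); return c+d*(z-c[2])/d[2]
def tri(obs):
    A=np.zeros((3,3));b=np.zeros(3)
    for s,uv in obs:
        c,d=ray(s,uv); d=d/np.linalg.norm(d); P=np.eye(3)-np.outer(d,d); A+=P;b+=P@c
    return np.linalg.solve(A,b)
E
python3 - <<'E'
from h import *
T=snap("top"); S=snap("scene")
for n in ["tray","tray_handle","tray_lip","mat","bin","dock","catch","catch_tip","pot1","bottle","jar","dishes"]:
    for cam,s in(("top",T),("scene",S)):
        for d in bot.tip_of(cam,n)[:9]:
            u=d["at"][::-1]
            z={"tray":.003,"tray_handle":.103,"tray_lip":.007,"bin":.005,"catch_tip":.047}.get(n,0)
            print(n,cam,round(d["conf"],2),np.round(u),np.round(onz(s,u,z)[:2],3))
E
```

```text
tray top 0.9 [132. 186.] [0.595 0.291]
tray scene 0.71 [355. 294.] [0.585 0.281]
tray scene 0.28 [369. 302.] [0.587 0.314]
tray_handle top 0.91 [126. 186.] [0.579 0.281]
tray_handle top 0.21 [375. 274.] [ 0.373 -0.331]
tray_handle scene 0.7 [363. 263.] [0.591 0.281]
tray_lip top 0.75 [136. 224.] [0.493 0.275]
tray_lip scene 0.77 [372. 262.] [0.488 0.268]
tray_lip scene 0.52 [366. 265.] [0.503 0.261]
mat top 0.71 [296. 195.] [ 0.578 -0.15 ]
mat top 0.35 [177. 129.] [0.759 0.177]
mat scene 0.75 [262. 271.] [0.661 0.092]
mat scene 0.17 [360. 320.] [0.634 0.319]
bin top 0.78 [279. 196.] [ 0.576 -0.104]
bin top 0.41 [173. 127.] [0.762 0.187]
bin scene 0.69 [224. 213.] [ 0.577 -0.107]
dock top 0.93 [296. 195.] [ 0.58 -0.15]Traceback (most recent call last):
  File "<stdin>", line 5, in <module>
ValueError: it knows: bin, bottle, catch_tip, dishes, dock, jar, mat, pot, tray, tray_handle, tray_lip
```

Run:
```python
from h import *
a=cv2.imread("pics/top0.png"); b=cv2.imread("pics/scene0.png")
cv2.imwrite("pics/topc.png",cv2.resize(a[100:260,90:370],None,fx=2.8,fy=2.8,interpolation=cv2.INTER_CUBIC))
cv2.imwrite("pics/scenec.png",cv2.resize(b[160:350,150:420],None,fx=2.9,fy=2.9,interpolation=cv2.INTER_CUBIC))
```

```text
(no output)
```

View pics/topc.png

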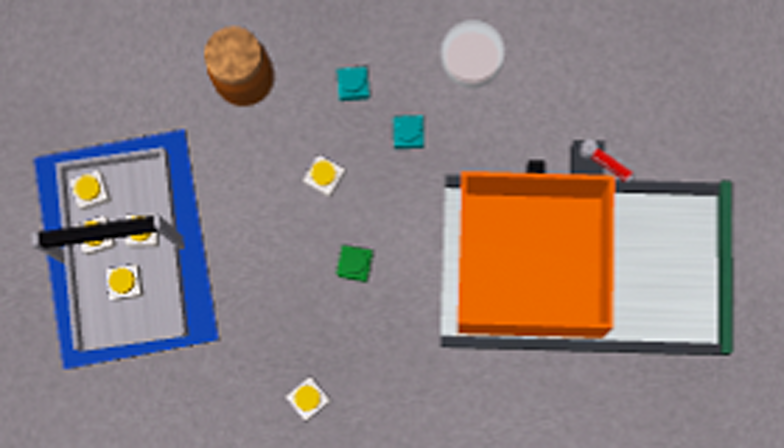

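View pics/scenec.png

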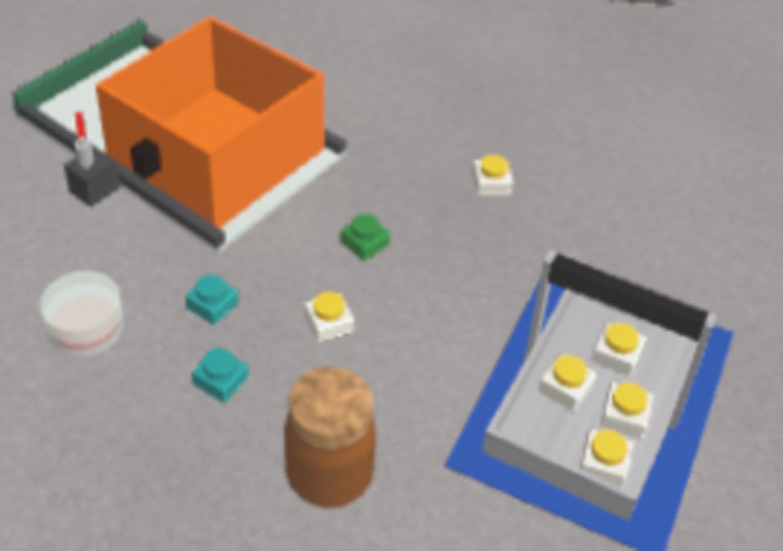

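```bash
cat > fit.py <<'E'
from h import *
from scipy.optimize import least_squares
T=snap("top"); S=snap("scene")
tc=lambda p:(np.array(p,float)+.5)/2.8-.5+[90,100]
sc=lambda p:(np.array(p,float)+.5)/2.9-.5+[150,160]
def fit(model,tp,sp,x0):
    # model dict name->xyz ; tp/sp dict name->crop pix
    def pts(x,m):
        c,s_=np.cos(x[2]),np.sin(x[2]); return np.array([x[0]+c*m[0]-s_*m[1],x[1]+s_*m[0]+c*m[1],m[2]])
    def f(x):
        r=[]
        for k,p in tp.items(): r+=list(proj(T,pts(x,model[k]))[0]-tc(p))
        for k,p in sp.items(): r+=list(proj(S,pts(x,model[k]))[0]-sc(p))
        return r
    q=least_squares(f,x0,loss="soft_l1"); print(np.round(q.x[:2],4),np.round(np.degrees(q.x[2]),2),"res",np.round(f(q.x),1)); return q.x
mm=.001
mat={a+b:np.array([sx*.105,sy*.075,.003]) for a,sx in(("+",1),("-",-1)) for b,sy in(("+",1),("-",-1))}
print("mat");fit(mat,{"++":(34,158),"+-":(186,130),"--":(218,340),"-+":(64,368)},{"--":None} and {"+-":(446,465),"--":(548,278)} ,[.59,.28,-.1])
tray={"b1":(0,.05,.103),"b0":(0,-.05,.103),"w+-":(.09,-.052,.027),"w++":(.09,.052,.027)}
print("tray");fit(tray,{"w+-":(165,149),"w++":(56,163)},{"w+-":(486,437),"w++":(634,504)},[.59,.28,-.1])
binm={a+b:np.array([sx*.069,sy*.069,.09]) for a,sx in(("+",1),("-",-1)) for b,sy in(("+",1),("-",-1))}
print("bin");fit(binm,{"++":(460,173),"+-":(615,175),"--":(612,336),"-+":(458,333)},{"++":(213,152),"+-":(98,90),"--":(209,18),"-+":(323,73)},[.57,-.1,0])
dock={"++":(.082,.136,.017),"-+":(-.082,.136,.017),"s+":(.082,-.136,.03),"s-":(-.082,-.136,.03)}
print("dock");fit(dock,{"++":(445,176),"-+":(441,345),"s+":(733,181),"s-":(732,354)},{"++":(221,238)},[.57,-.15,0])
for cam,s in(("top",T),("scene",S)):
    print(cam,[(round(d["conf"],2),np.round(d["at"][::-1]).tolist(),np.round(onz(s,d["at"][::-1],.0)[:2],3).tolist()) for d in bot.tip_of(cam,"pot6")])
    for n in("catch_tip","bottle","jar","dishes"): print(n,[(round(d["conf"],2),np.round(d["at"][::-1]).tolist(),np.round(onz(s,d["at"][::-1],.047 if n[0]=="c" else 0)[:2],3).tolist()) for d in bot.tip_of(cam,n)])
E
python3 fit.py
```

```text
mat
[0.5908 0.2861] 11.5 res [-0.2 -0.1 -0.5 -0.1 -0.1  0.2 -0.6  0.5 -1.1  0.5 -0.1 -4.2]
tray
[0.5874 0.2854] 8.97 res [-0.6 -0.5 -0.  -0.1 -0.5 -1.1  0.4  0.1]
bin
[ 0.577  -0.1043] 0.06 res [-0.1  0.9 -0.8  0.9  0.7 -2.2 -0.1 -1.8 -0.1  0.5 -0.8 -1.8  0.2 -0.9
  0.9 -0.2]
dock
[ 0.578  -0.1562] -0.75 res [-0.   0.2 -0.4  0.9 -0.5  0.1  0.4 -0.  -1.5  0.5]
top [(0.7, [231.0, 149.0], [0.703, 0.027]), (0.65, [208.0, 162.0], [0.665, 0.089]), (0.63, [125.0, 184.0], [0.603, 0.312]), (0.53, [123.0, 167.0], [0.65, 0.321]), (0.5, [257.0, 122.0], [0.781, -0.043]), (0.49, [140.0, 181.0], [0.611, 0.273]), (0.48, [219.0, 193.0], [0.58, 0.057]), (0.45, [215.0, 128.0], [0.762, 0.073]), (0.44, [131.0, 198.0], [0.563, 0.293]), (0.44, [201.0, 242.0], [0.45, 0.101])]
catch_tip [(0.47, [314.0, 163.0], [0.657, -0.193])]
bottle [(0.6, [373.0, 278.0], [0.361, -0.35])]
jar [(0.57, [177.0, 125.0], [0.77, 0.178])]
dishes [(0.96, [256.0, 121.0], [0.784, -0.039])]
scene [(0.8, [359.0, 321.0], [0.637, 0.319]), (0.74, [344.0, 297.0], [0.606, 0.267]), (0.73, [276.0, 244.0], [0.575, 0.063]), (0.68, [372.0, 306.0], [0.587, 0.322]), (0.68, [228.0, 266.0], [0.699, 0.024]), (0.63, [321.0, 227.0], [0.456, 0.114]), (0.61, [362.0, 286.0], [0.556, 0.281]), (0.57, [263.0, 274.0], [0.665, 0.099])]
catch_tip [(0.64, [180.0, 201.0], [0.649, -0.187]), (0.16, [178.0, 270.0], [0.804, -0.016])]
bottle [(0.73, [210.0, 149.0], [0.368, -0.371])]
jar [(0.57, [264.0, 322.0], [0.756, 0.177])]
dishes [(0.74, [177.0, 271.0], [0.783, -0.052])]
```

```bash
cat >> h.py <<'E'
from scipy.spatial.transform import Rotation as Ro
import sys
def Rt(head,tilt=0):
    """tool y heading (deg) horizontal, z down, then turn tilt deg about tool x"""
    h=np.radians(head); y=np.array([np.cos(h),np.sin(h),0]); z=np.array([0,0,-1.]); x=np.cross(y,z)
    return np.column_stack([x,y,z])@Ro.from_euler("x",tilt,degrees=True).as_matrix()
def rows(P,R,n,P0=None,R0=None,g=-1):
    o=bot.get_obs()
    if P0 is None: P0=o["ee_pos"]
    if R0 is None: R0=o["tool_rot"]
    P0=np.array(P0);R0=np.array(R0);P=np.array(P)
    rv=Ro.from_matrix(R0.T@R).as_rotvec()
    cur=R0.copy(); out=[]; step=Ro.from_rotvec(rv/n).as_matrix()
    for i in range(n):
        d=cur.T@((P-P0)/n)*1000
        out.append([round(float(v),1) for v in d]+[round(float(v),4) for v in rv/n]+[g]); cur=cur@step
    print("total",np.round(P-P0,4),"rotdeg",np.round(np.degrees(rv),2))
    for r in out: print(r)
def st():
    o=bot.get_obs(); R=np.array(o["tool_rot"])
    print("t",round(o["time"],2),"P",np.round(o["ee_pos"],4),"head",round(np.degrees(np.arctan2(R[1,1],R[0,1])),2),"z",np.round(R[:,2],3),"F",np.round(o["force"],1),"w",round(o["gripper_width"],3))
E
python3 - <<'E'
from h import *
st(); rows([.587,.285,.24],Rt(9),16)
E
```

```text
t 1.45 P [0.2779 0.5598 0.2397] head 63.6 z [ 0.  0. -1.] F [-0.3  0.2 -0.4] w 0.999
total [ 3.091e-01 -2.748e-01  3.000e-04] rotdeg [ 0.  -0.  54.6]
[-24.9, -6.8, -0.0, 0.0, -0.0, 0.0596, -1]
[-25.3, -5.3, -0.0, 0.0, -0.0, 0.0596, -1]
[-25.6, -3.8, -0.0, 0.0, -0.0, 0.0596, -1]
[-25.7, -2.3, -0.0, 0.0, -0.0, 0.0596, -1]
[-25.8, -0.7, -0.0, 0.0, -0.0, 0.0596, -1]
[-25.8, 0.8, -0.0, 0.0, -0.0, 0.0596, -1]
[-25.7, 2.4, -0.0, 0.0, -0.0, 0.0596, -1]
[-25.6, 3.9, -0.0, 0.0, -0.0, 0.0596, -1]
[-25.3, 5.4, -0.0, 0.0, -0.0, 0.0596, -1]
[-24.9, 6.9, -0.0, 0.0, -0.0, 0.0596, -1]
[-24.5, 8.4, -0.0, 0.0, -0.0, 0.0596, -1]
[-23.9, 9.8, -0.0, 0.0, -0.0, 0.0596, -1]
[-23.3, 11.2, -0.0, 0.0, -0.0, 0.0596, -1]
[-22.6, 12.6, -0.0, 0.0, -0.0, 0.0596, -1]
[-21.8, 13.9, -0.0, 0.0, -0.0, 0.0596, -1]
[-20.9, 15.2, -0.0, 0.0, -0.0, 0.0596, -1]
```

Request:
send_rows --pt "-25 -7 0 0 0 0.06 -1" --pt "-25 -5 0 0 0 0.06 -1" --pt "-26 -4 0 0 0 0.06 -1" --pt "-26 -2 0 0 0 0.06 -1" --pt "-26 -1 0 0 0 0.06 -1" --pt "-26 1 0 0 0 0.06 -1" --pt "-26 2 0 0 0 0.06 -1" --pt "-25 4 0 0 0 0.06 -1"

```text
time: 2.12
ee_pos: [0.4335, 0.4207, 0.2398]
tool_rot: [[-0.587, 0.81, 0.0], [0.81, 0.587, 0.0], [0.0, 0.0, -1.0]]
force: [-0.1, 0.1, -0.3]
gripper_width: 1.0
```

Request:
send_rows --pt "-25 5 0 0 0 0.06 -1" --pt "-25 7 0 0 0 0.06 -1" --pt "-24 8 0 0 0 0.06 -1" --pt "-24 10 0 0 0 0.06 -1" --pt "-23 11 0 0 0 0.06 -1" --pt "-23 13 0 0 0 0.06 -1" --pt "-22 14 0 0 0 0.06 -1" --pt "-21 15 0 0 0 0.055 -1"

```text
time: 2.78
ee_pos: [0.5868, 0.2825, 0.2397]
tool_rot: [[-0.152, 0.988, 0.0], [0.988, 0.152, 0.0], [0.0, 0.0, -1.0]]
force: [0.3, 0.2, -0.2]
gripper_width: 1.001
```

Run:
```python
from h import *
st(); W=snap("wrist","w1"); st()
for n in("tray_handle","tray"):
  for d in bot.tip_of("wrist",n): print(n,round(d["conf"],2),np.round(d["at"][::-1]),np.round(onz(W,d["at"][::-1],.103 if "h" in n else .003),4))
print(proj(W,[[.587,.285,.103]]))
```

```text
t 2.78 P [0.5868 0.2825 0.2397] head 8.72 z [ 0.  0. -1.] F [ 0.3  0.2 -0.2] w 1.001
t 2.83 P [0.5907 0.277  0.2398] head 8.16 z [ 0.003 -0.003 -1.   ] F [ 2.1 -3.5  0.2] w 1.001
tray_handle 0.62 [258. 185.] [0.5833 0.2839 0.103 ]
tray_handle 0.21 [270. 184.] [0.5961 0.2877 0.103 ]
tray 0.62 [258. 171.] [0.5836 0.2777 0.003 ]
[[261.35716601 184.8133072 ]]
```

View pics/w1.png

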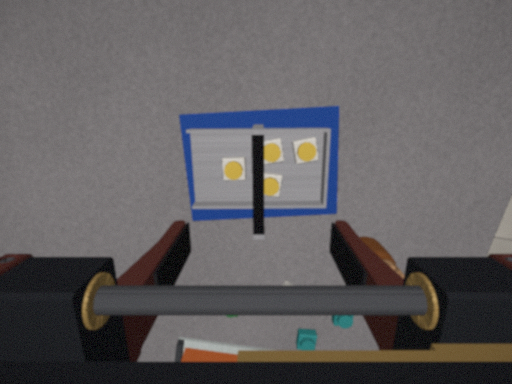

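The wrist view shows the handle bar upright in the picture, from (258,135) to (258,234), so the jaws are aligned with it. Four pots sit in the tray at (233,169), (272,152), (307,150) and (270,185).

Run:
```python
from h import *
st(); W=snap("wrist","w2");
im=cv2.resize(W["img"][110:250,170:350,::-1],None,fx=4,fy=4,interpolation=cv2.INTER_CUBIC); cv2.imwrite("pics/w2c.png",im)
g=W["img"].max(2)
for r in (145,165,195,215,225): 
    c=np.where(g[r,235:285]<50)[0]+235; print(r,c.min() if len(c) else None,c.max() if len(c) else None)
for u in((258,134),(258,234)): print(onz(W,u,.112))
```

```text
t 2.93 P [0.5874 0.281  0.2395] head 8.65 z [ 0.001 -0.001 -1.   ] F [-0.5  0.1 -1.1] w 1.004
145 253 261
165 253 262
195 253 262
215 254 262
225 254 262
[0.57659627 0.3344459  0.112     ]
[0.59190821 0.2323414  0.112     ]
```

View pics/w2c.png

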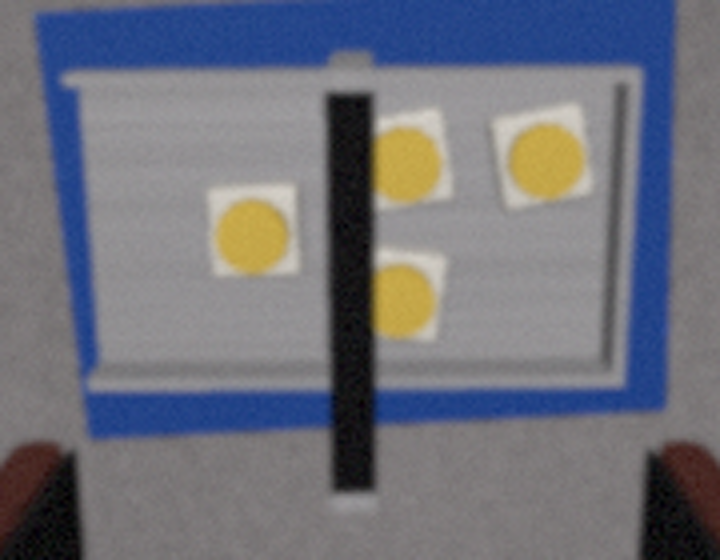

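Run:
```python
from h import *
st(); rows([.5838,.2834,.1005],Rt(9.2),7)
```

```text
t 2.98 P [0.5862 0.2829 0.2395] head 8.83 z [-0. -0. -1.] F [-0.3  0.7  0.5] w 0.998
total [-0.0024  0.0005 -0.139 ] rotdeg [-0.01  0.   -0.37]
[0.1, -0.3, 19.9, -0.0, 0.0, -0.0009, -1]
[0.1, -0.3, 19.9, -0.0, 0.0, -0.0009, -1]
[0.1, -0.3, 19.9, -0.0, 0.0, -0.0009, -1]
[0.1, -0.3, 19.9, -0.0, 0.0, -0.0009, -1]
[0.1, -0.3, 19.9, -0.0, 0.0, -0.0009, -1]
[0.1, -0.3, 19.9, -0.0, 0.0, -0.0009, -1]
[0.1, -0.3, 19.9, -0.0, 0.0, -0.0009, -1]
```

Request:
send_rows --pt "0 -1 10 0 0 -0.006 -1" --pt "0 -1 20 0 0 0 -1" --pt "1 -0.4 25 0 0 0 -1" --pt "0 0 25 0 0 0 -1" --pt "0 0 25 0 0 0 -1" --pt "0 0 20 0 0 0 -1" --pt "0 0 14 0 0 0 -1" --pt "0 0 0 0 0 0 -1"

```text
time: 3.65
ee_pos: [0.58, 0.2846, 0.0966]
tool_rot: [[-0.163, 0.987, -0.006], [0.987, 0.163, -0.002], [-0.001, -0.006, -1.0]]
force: [-0.7, -0.4, -0.1]
gripper_width: 0.997
```

Request:
send_rows --pt "0 0 0 0 0 0 1" --pt "0 0 0 0 0 0 1" --pt "0 0 0 0 0 0 1" --pt "0 0 0 0 0 0 1" --pt "0 0 0 0 0 0 1" --pt "0 0 0 0 0 0 1" --pt "0 0 0 0 0 0 1" --pt "0 0 0 0 0 0 1" --force 50

```text
time: 4.32
ee_pos: [0.5834, 0.2841, 0.1009]
tool_rot: [[-0.16, 0.987, 0.0], [0.987, 0.16, 0.0], [0.0, 0.0, -1.0]]
force: [-0.4, 0.7, 0.6]
gripper_width: 0.435
```

Run:
```python
from h import *
st(); W=snap("scene","s2");T=snap("top","t2");st()
im=cv2.resize(W["img"][160:350,200:460,::-1],None,fx=3,fy=3,interpolation=cv2.INTER_CUBIC); cv2.imwrite("pics/s2c.png",im)
```

```text
t 4.32 P [0.5834 0.2841 0.1009] head 9.22 z [ 0.  0. -1.] F [-0.4  0.7  0.6] w 0.435
t 4.42 P [0.5834 0.284  0.1007] head 9.22 z [ 0.  0. -1.] F [ 0.2 -0.9  0.3] w 0.339
```

View pics/s2c.png

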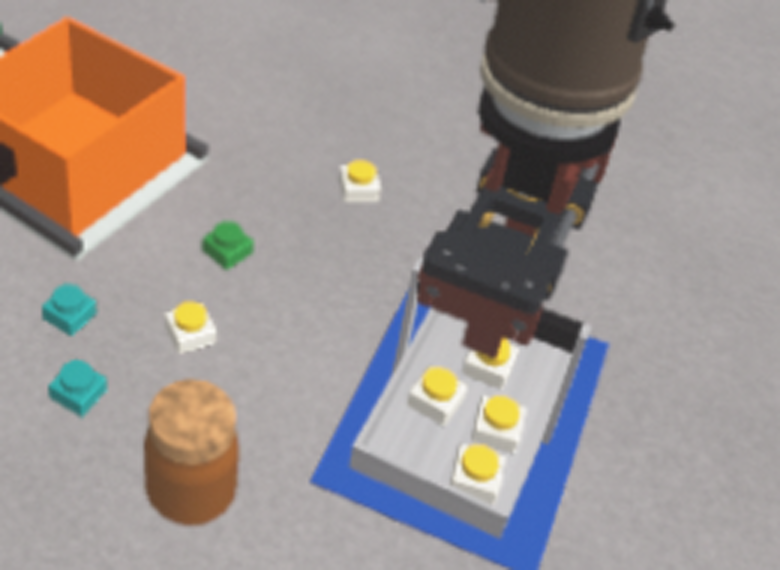

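The gripper straddles the bar and is still closing, so I'll finish the grip.

Request:
send_rows --pt "0 0 0 0 0 0 1" --pt "0 0 0 0 0 0 1" --pt "0 0 0 0 0 0 1" --pt "0 0 0 0 0 0 1" --pt "0 0 0 0 0 0 1" --pt "0 0 0 0 0 0 1" --pt "0 0 0 0 0 0 1" --pt "0 0 0 0 0 0 1" --force 55

```text
time: 5.08
ee_pos: [0.5835, 0.284, 0.1006]
tool_rot: [[-0.16, 0.987, 0.0], [0.987, 0.16, 0.0], [0.0, 0.0, -1.0]]
force: [0.9, 0.5, -0.7]
gripper_width: 0.128
```

Run:
```python
from h import *
st()
```

```text
t 5.08 P [0.5835 0.284  0.1006] head 9.23 z [ 0.  0. -1.] F [ 0.9  0.5 -0.7] w 0.128
```

Request:
send_rows --pt "0 0 -3 0 0 0 1" --pt "0 0 -8 0 0 0 1" --pt "0 0 -15 0 0 0 1" --pt "0 0 -22 0 0 0 1" --pt "0 0 -25 0 0 0 1" --pt "0 0 -25 0 0 0 1" --pt "0 0 -22 0 0 0 1" --pt "0 0 -15 0 0 0 1"

```text
time: 5.75
ee_pos: [0.5836, 0.2841, 0.2386]
tool_rot: [[-0.16, 0.987, 0.002], [0.987, 0.16, 0.001], [0.001, 0.002, -1.0]]
force: [1.3, 0.2, -2.9]
gripper_width: 0.135
```

Request:
send_rows --pt "0 0 -8 0 0 0 1" --pt "0 0 -5 0 0 0 1" --pt "0 0 -2 0 0 0 1" --pt "0 0 0 0 0 0 1" --pt "0 0 0 0 0 0 1" --pt "0 0 0 0 0 0 1" --pt "0 0 0 0 0 0 1" --pt "0 0 0 0 0 0 1"

```text
time: 6.42
ee_pos: [0.5832, 0.2839, 0.25]
tool_rot: [[-0.16, 0.987, -0.001], [0.987, 0.16, -0.001], [-0.0, -0.001, -1.0]]
force: [-0.3, 0.7, -3.5]
gripper_width: 0.131
```

Run:
```python
from h import *
st(); W=snap("scene","s3"); snap("top","t3")
rows([.695,-.104,.25],Rt(-.7),20,g=1)
cv2.imwrite("pics/s3c.png",cv2.resize(W["img"][100:350,180:460,::-1],None,fx=2.3,fy=2.3,interpolation=cv2.INTER_CUBIC))
```

```text
t 6.42 P [0.5832 0.2839 0.25  ] head 9.22 z [-0.001 -0.001 -1.   ] F [-0.3  0.7 -3.5] w 0.131
total [ 1.117e-01 -3.880e-01 -3.000e-04] rotdeg [-0.02  0.01  9.92]
[-20.0, 2.4, 0.0, -0.0, 0.0, 0.0087, 1]
[-20.0, 2.6, 0.0, -0.0, 0.0, 0.0087, 1]
[-20.0, 2.8, 0.0, -0.0, 0.0, 0.0087, 1]
[-20.0, 2.9, 0.0, -0.0, 0.0, 0.0087, 1]
[-19.9, 3.1, 0.0, -0.0, 0.0, 0.0087, 1]
[-19.9, 3.3, 0.0, -0.0, 0.0, 0.0087, 1]
[-19.9, 3.4, 0.0, -0.0, 0.0, 0.0087, 1]
[-19.9, 3.6, 0.0, -0.0, 0.0, 0.0087, 1]
[-19.8, 3.8, 0.0, -0.0, 0.0, 0.0087, 1]
[-19.8, 4.0, 0.0, -0.0, 0.0, 0.0087, 1]
[-19.8, 4.1, 0.0, -0.0, 0.0, 0.0087, 1]
[-19.7, 4.3, 0.0, -0.0, 0.0, 0.0087, 1]
[-19.7, 4.5, 0.0, -0.0, 0.0, 0.0087, 1]
[-19.6, 4.6, 0.0, -0.0, 0.0, 0.0087, 1]
[-19.6, 4.8, 0.0, -0.0, 0.0, 0.0087, 1]
[-19.6, 5.0, 0.0, -0.0, 0.0, 0.0087, 1]
[-19.5, 5.1, 0.0, -0.0, 0.0, 0.0087, 1]
[-19.5, 5.3, 0.0, -0.0, 0.0, 0.0087, 1]
[-19.4, 5.5, 0.0, -0.0, 0.0, 0.0087, 1]
[-19.4, 5.7, 0.0, -0.0, 0.0, 0.0087, 1]
```

View pics/s3c.png

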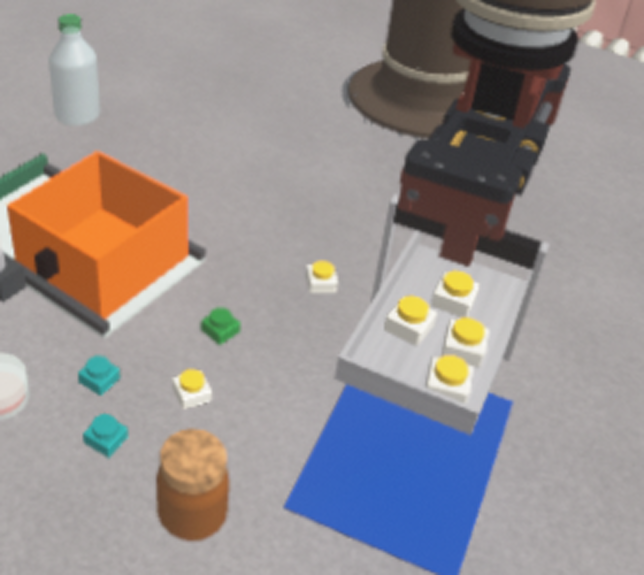

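Request:
send_rows --pt "-3 0.4 0 0 0 0.007 1" --pt "-6 0.8 0 0 0 0.007 1" --pt "-10 1.3 0 0 0 0.007 1" --pt "-14 1.9 0 0 0 0.007 1" --pt "-17 2.4 0 0 0 0.007 1" --pt "-20 3 0 0 0 0.007 1" --pt "-20 3 0 0 0 0.007 1" --pt "-20 3 0 0 0 0.007 1"

```text
time: 7.18
ee_pos: [0.6139, 0.1737, 0.2509]
tool_rot: [[-0.102, 0.995, 0.0], [0.995, 0.102, -0.001], [-0.001, 0.0, -1.0]]
force: [-0.0, -0.2, -4.2]
gripper_width: 0.131
```

Request:
send_rows --pt "-20 3.4 0 0 0 0.007 1" --pt "-20 3.6 0 0 0 0.007 1" --pt "-20 3.8 0 0 0 0.007 1" --pt "-20 4 0 0 0 0.007 1" --pt "-20 4.2 0 0 0 0.007 1" --pt "-20 4.4 0 0 0 0.007 1" --pt "-20 4.5 0 0 0 0.007 1" --pt "-20 4.6 0 0 0 0.007 1"

```text
time: 7.85
ee_pos: [0.6585, 0.0165, 0.2509]
tool_rot: [[-0.046, 0.999, 0.0], [0.999, 0.046, -0.001], [-0.001, 0.0, -1.0]]
force: [-0.3, 0.4, -3.5]
gripper_width: 0.137
```

Request:
send_rows --pt "-20 4.8 0 0 0 0.008 1" --pt "-20 5 0 0 0 0.008 1" --pt "-20 5.1 0 0 0 0.008 1" --pt "-19 5 0 0 0 0.008 1" --pt "-17 4.6 0 0 0 0.007 1" --pt "-14 3.9 0 0 0 0.007 1" --pt "-10 2.8 0 0 0 0.006 1" --pt "-5 1.4 0 0 0 0.005 1"

```text
time: 8.52
ee_pos: [0.6943, -0.1071, 0.2506]
tool_rot: [[0.011, 1.0, -0.0], [1.0, -0.011, -0.001], [-0.001, -0.0, -1.0]]
force: [-0.1, 0.2, -3.8]
gripper_width: 0.135
```

Run:
```python
from h import *
st(); W=snap("scene","s4"); T=snap("top","t4"); st()
a=cv2.resize(W["img"][80:300,120:350,::-1],(400,382)); b=cv2.resize(T["img"][60:260,180:380,::-1],(390,382))
cv2.imwrite("pics/c4.png",np.hstack([a,b]))
```

```text
t 8.52 P [ 0.6943 -0.1071  0.2506] head -0.65 z [-0.    -0.001 -1.   ] F [-0.1  0.2 -3.8] w 0.135
t 8.62 P [ 0.6943 -0.1054  0.2505] head -0.57 z [-0. -0. -1.] F [-0.4 -0.  -3.3] w 0.133
```

View pics/c4.png

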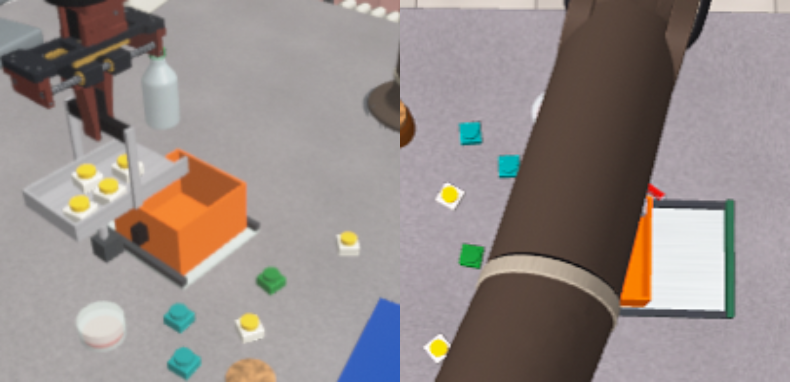

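```bash
cat > tilt.py <<'E'
from h import *
def L(t): 
    t=np.radians(t); return np.array([.09*np.cos(t)-.0936*np.sin(t),.09*np.sin(t)+.0936*np.cos(t)])
def go(a):
    for t0,t1 in zip(a[:-1],a[1:]):
        d=(L(t1)-L(t0))*1000; t=np.radians(t0)
        # tilt -t0 about tool x: tool y=(c,s) in (world x,z); tool z=(s,-c)
        y=d@[np.cos(t),np.sin(t)]; z=d@[np.sin(t),-np.cos(t)]
        print(f"[0, {y:.1f}, {z:.1f}, {-np.radians(t1-t0):.4f}, 0, 0, 1]")
go(np.arange(0,35,2.))
E
python3 tilt.py
```

```text
[0, -3.3, -3.1, -0.0349, 0, 0, 1]
[0, -3.3, -3.1, -0.0349, 0, 0, 1]
[0, -3.3, -3.1, -0.0349, 0, 0, 1]
[0, -3.3, -3.1, -0.0349, 0, 0, 1]
[0, -3.3, -3.1, -0.0349, 0, 0, 1]
[0, -3.3, -3.1, -0.0349, 0, 0, 1]
[0, -3.3, -3.1, -0.0349, 0, 0, 1]
[0, -3.3, -3.1, -0.0349, 0, 0, 1]
[0, -3.3, -3.1, -0.0349, 0, 0, 1]
[0, -3.3, -3.1, -0.0349, 0, 0, 1]
[0, -3.3, -3.1, -0.0349, 0, 0, 1]
[0, -3.3, -3.1, -0.0349, 0, 0, 1]
[0, -3.3, -3.1, -0.0349, 0, 0, 1]
[0, -3.3, -3.1, -0.0349, 0, 0, 1]
[0, -3.3, -3.1, -0.0349, 0, 0, 1]
[0, -3.3, -3.1, -0.0349, 0, 0, 1]
[0, -3.3, -3.1, -0.0349, 0, 0, 1]
```

Request:
send_rows --pt "0 0 3 0 0 0 1" --pt "0 0 6 0 0 0 1" --pt "0 0 8 0 0 0 1" --pt "0 0 8 0 0 0 1" --pt "0 0 7 0 0 0 1" --pt "0 0 5 0 0 0 1" --pt "0 0 3 0 0 0 1" --pt "0 0 0 0 0 0 1"

```text
time: 9.28
ee_pos: [0.6941, -0.1038, 0.2095]
tool_rot: [[0.008, 1.0, -0.001], [1.0, -0.008, 0.0], [0.0, -0.001, -1.0]]
force: [0.5, 0.0, -4.0]
gripper_width: 0.135
```

Now the tilt: 10° in the first call, then slower.

Request:
send_rows --pt "0 -2 -2 -0.02 0 0 1" --pt "0 -2 -2 -0.02 0 0 1" --pt "0 -2 -2 -0.02 0 0 1" --pt "0 -2 -2 -0.02 0 0 1" --pt "0 -2 -2 -0.02 0 0 1" --pt "0 -2 -2 -0.02 0 0 1" --pt "0 -2 -2 -0.02 0 0 1" --pt "0 -2 -2 -0.02 0 0 1"

```text
time: 9.95
ee_pos: [0.6774, -0.104, 0.2261]
tool_rot: [[0.008, 0.987, 0.161], [1.0, -0.008, -0.001], [0.0, 0.161, -0.987]]
force: [-0.5, -0.1, -3.1]
gripper_width: 0.135
```

Request:
send_rows --pt "0 -2 -2 -0.02 0 0 1" --pt "0 -2 -2 -0.02 0 0 1" --pt "0 -2 -2 -0.02 0 0 1" --pt "0 -2 -2 -0.02 0 0 1" --pt "0 -2 -2 -0.02 0 0 1" --pt "0 -2 -2 -0.02 0 0 1" --pt "0 -2 -2 -0.02 0 0 1" --pt "0 -2 -2 -0.02 0 0 1"

```text
time: 10.62
ee_pos: [0.658, -0.1039, 0.238]
tool_rot: [[0.008, 0.949, 0.316], [1.0, -0.008, -0.002], [0.0, 0.316, -0.949]]
force: [0.7, 0.3, -2.9]
gripper_width: 0.131
```

Run:
```python
from h import *
st(); W=snap("scene","s5")
cv2.imwrite("pics/s5c.png",cv2.resize(W["img"][80:300,120:350,::-1],None,fx=2.7,fy=2.7,interpolation=cv2.INTER_CUBIC))
```

```text
t 10.62 P [ 0.658  -0.1039  0.238 ] head -0.47 z [ 0.316 -0.002 -0.949] F [ 0.7  0.3 -2.9] w 0.131
```

View pics/s5c.png

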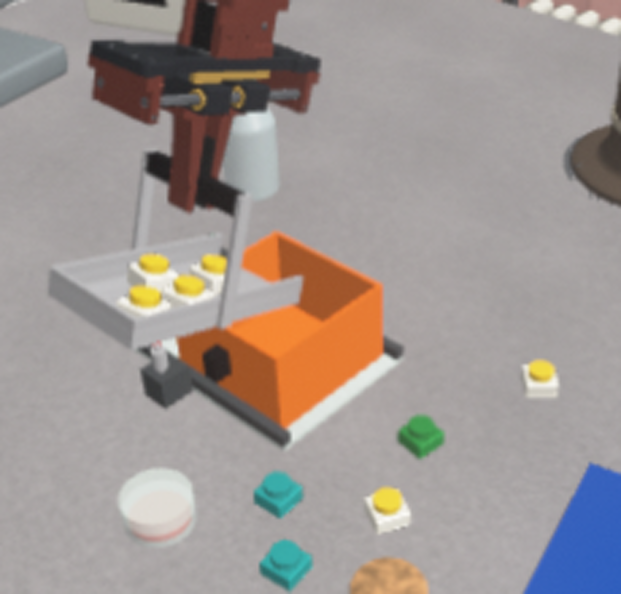

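The tray tips with the tool, with its lip over the bin, and the pots haven't started sliding at 18°. I'll go on.

Request:
send_rows --pt "0 -2 -2 -0.02 0 0 1" --pt "0 -2 -2 -0.02 0 0 1" --pt "0 -2 -2 -0.02 0 0 1" --pt "0 -1 -1 -0.01 0 0 1" --pt "0 -1 -1 -0.01 0 0 1" --pt "0 -1 -1 -0.01 0 0 1" --pt "0 -1 -1 -0.01 0 0 1" --pt "0 0 0 0 0 0 1"

```text
time: 11.33
ee_pos: [0.645, -0.1038, 0.2433]
tool_rot: [[0.008, 0.913, 0.408], [1.0, -0.008, -0.003], [0.0, 0.408, -0.913]]
force: [-0.4, -0.2, -2.6]
gripper_width: 0.13
```

Run:
```python
from h import *
st(); W=snap("scene","s6")
cv2.imwrite("pics/s6c.png",cv2.resize(W["img"][80:300,120:350,::-1],None,fx=2.5,fy=2.5,interpolation=cv2.INTER_CUBIC))
```

```text
t 11.33 P [ 0.645  -0.1038  0.2433] head -0.48 z [ 0.408 -0.003 -0.913] F [-0.4 -0.2 -2.6] w 0.13
```

View pics/s6c.png

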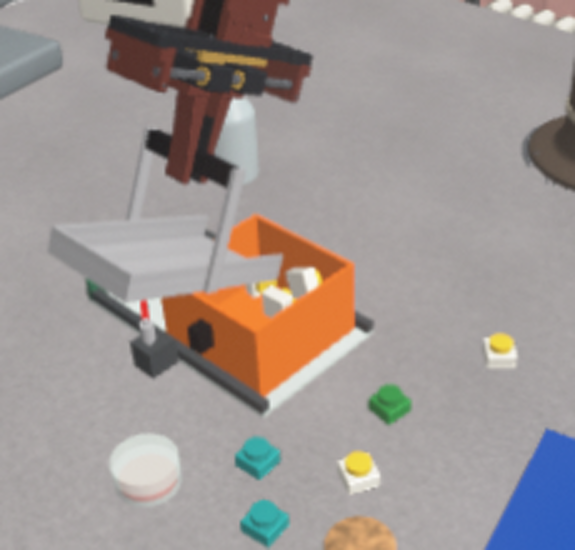

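Request:
send_rows --pt "0 0 0 0 0 0 1" --pt "0 0 0 0 0 0 1" --pt "0 2 -5 0 0 0 1" --pt "0 4 -9 0 0 0 1" --pt "0 6 -14 0 0 0 1" --pt "0 4 -9 0 0 0 1" --pt "0 2 -5 0 0 0 1" --pt "0 0 0 0 0 0 1"

```text
time: 12.05
ee_pos: [0.6454, -0.1037, 0.2911]
tool_rot: [[0.008, 0.912, 0.411], [1.0, -0.007, -0.003], [0.0, 0.411, -0.912]]
force: [1.0, 0.4, -2.2]
gripper_width: 0.134
```

Run:
```python
from h import *
st(); W=snap("scene","s7")
cv2.imwrite("pics/s7c.png",cv2.resize(W["img"][80:300,120:350,::-1],None,fx=2.5,fy=2.5,interpolation=cv2.INTER_CUBIC))
```

```text
t 12.05 P [ 0.6454 -0.1037  0.2911] head -0.46 z [ 0.411 -0.003 -0.912] F [ 1.   0.4 -2.2] w 0.134
```

View pics/s7c.png

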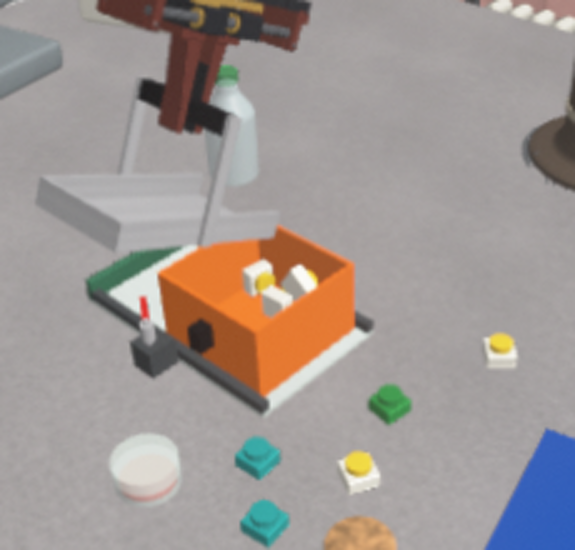

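Request:
send_rows --pt "0 0 0 0.053 0 0 1" --pt "0 0 0 0.053 0 0 1" --pt "0 0 0 0.053 0 0 1" --pt "0 0 0 0.053 0 0 1" --pt "0 0 0 0.053 0 0 1" --pt "0 0 0 0.053 0 0 1" --pt "0 0 0 0.053 0 0 1" --pt "0 0 0 0.053 0 0 1"

```text
time: 12.77
ee_pos: [0.6446, -0.1034, 0.2882]
tool_rot: [[0.008, 1.0, -0.007], [1.0, -0.008, 0.0], [0.0, -0.007, -1.0]]
force: [-0.4, -0.9, -3.2]
gripper_width: 0.131
```

Run:
```python
from h import *
st(); W=snap("scene","s8"); T=snap("top","t8"); st()
rows([.5835,.284,.29],Rt(9.23),16,g=1)
a=cv2.resize(W["img"][60:330,100:450,::-1],(500,386)); b=cv2.resize(T["img"][100:300,90:240,::-1],(290,386))
cv2.imwrite("pics/c8.png",np.hstack([a,b]))
```

```text
t 12.77 P [ 0.6446 -0.1034  0.2882] head -0.44 z [-0.007  0.    -1.   ] F [-0.4 -0.9 -3.2] w 0.131
t 12.87 P [ 0.6455 -0.1029  0.2871] head -0.39 z [-0.007 -0.    -1.   ] F [ 0.7  0.4 -3.2] w 0.133
total [-0.062   0.3869  0.0029] rotdeg [-0.38 -0.02 -9.62]
[24.2, -4.0, -0.2, -0.0004, -0.0, -0.0105, 1]
[24.2, -3.8, -0.2, -0.0004, -0.0, -0.0105, 1]
[24.2, -3.5, -0.2, -0.0004, -0.0, -0.0105, 1]
[24.3, -3.3, -0.2, -0.0004, -0.0, -0.0105, 1]
[24.3, -3.0, -0.2, -0.0004, -0.0, -0.0105, 1]
[24.3, -2.8, -0.2, -0.0004, -0.0, -0.0105, 1]
[24.4, -2.5, -0.2, -0.0004, -0.0, -0.0105, 1]
[24.4, -2.3, -0.2, -0.0004, -0.0, -0.0105, 1]
[24.4, -2.0, -0.2, -0.0004, -0.0, -0.0105, 1]
[24.4, -1.7, -0.2, -0.0004, -0.0, -0.0105, 1]
[24.4, -1.5, -0.2, -0.0004, -0.0, -0.0105, 1]
[24.5, -1.2, -0.2, -0.0004, -0.0, -0.0105, 1]
[24.5, -1.0, -0.2, -0.0004, -0.0, -0.0105, 1]
[24.5, -0.7, -0.2, -0.0004, -0.0, -0.0105, 1]
[24.5, -0.5, -0.2, -0.0004, -0.0, -0.0105, 1]
[24.5, -0.2, -0.2, -0.0004, -0.0, -0.0105, 1]
```

View pics/c8.png

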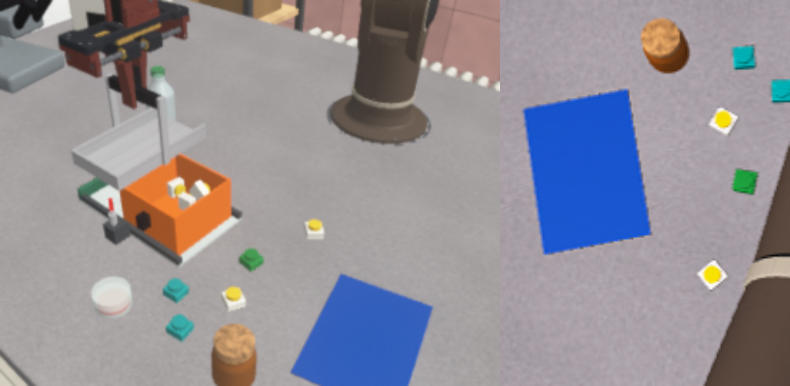

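Run:
```python
from h import *
from scipy.optimize import least_squares
T=snap("top");S=snap("scene")
def corners(im):
    h=cv2.cvtColor(im,cv2.COLOR_RGB2HSV); m=cv2.inRange(h,(105,150,60),(130,255,255))
    c=max([c for c in cv2.findContours(m,0,2)[0] if not (c[:,0,0].min()<50)],key=cv2.contourArea)
    a=cv2.approxPolyDP(c,8,True)[:,0]; return a.astype(float)
q=[]
for s in(T,S):
    a=corners(s["img"]); w=np.array([onz(s,p,.003)[:2] for p in a]); print(np.round(a),np.round(w,4).tolist(), w.mean(0))
    q.append(w)
```

```text
[[155. 146.]
 [102. 157.]
 [113. 231.]
 [167. 220.]] [[0.7086, 0.2353], [0.6759, 0.3794], [0.4746, 0.3358], [0.5062, 0.1931]] [0.59132682 0.2859065 ]
[[339. 252.]
 [304. 319.]
 [377. 351.]
 [401. 275.]] [[0.5039, 0.1936], [0.7038, 0.2341], [0.6748, 0.3767], [0.4766, 0.3348]] [0.58976817 0.28479893]
```

Request:
send_rows --pt "8 -1 0 0 0 -0.008 1" --pt "16 -2 0 0 0 -0.008 1" --pt "24 -4 0 0 0 -0.01 1" --pt "28 -4 0 0 0 -0.01 1" --pt "28 -4 0 0 0 -0.01 1" --pt "28 -4 0 0 0 -0.01 1" --pt "28 -3 0 0 0 -0.01 1" --pt "28 -3 0 0 0 -0.01 1"

```text
time: 13.63
ee_pos: [0.6129, 0.0868, 0.2896]
tool_rot: [[-0.07, 0.998, -0.003], [0.998, 0.07, 0.002], [0.002, -0.003, -1.0]]
force: [0.2, -1.0, -2.9]
gripper_width: 0.138
```

Request:
send_rows --pt "28 -2 0 0 0 -0.01 1" --pt "28 -2 0 0 0 -0.01 1" --pt "28 -2 0 0 0 -0.01 1" --pt "28 -2 0 0 0 -0.01 1" --pt "28 -1 0 0 0 -0.01 1" --pt "24 -1 0 0 0 -0.01 1" --pt "18 0 0 0 0 -0.01 1" --pt "8 0 0 0 0 -0.01 1"

```text
time: 14.3
ee_pos: [0.5836, 0.2765, 0.2893]
tool_rot: [[-0.153, 0.988, -0.004], [0.988, 0.153, 0.002], [0.003, -0.004, -1.0]]
force: [0.5, -0.1, -2.3]
gripper_width: 0.134
```

Run:
```python
from h import *
st(); rows([.5835,.284,.2],Rt(9.23),4,g=1); S=snap("scene","s9")
```

```text
t 14.3 P [0.5836 0.2765 0.2893] head 8.82 z [-0.004  0.002 -1.   ] F [ 0.5 -0.1 -2.3] w 0.134
total [-0.0001  0.0075 -0.0893] rotdeg [-0.22 -0.17 -0.41]
[1.8, 0.3, 22.3, -0.0009, -0.0007, -0.0018, 1]
[1.8, 0.3, 22.3, -0.0009, -0.0007, -0.0018, 1]
[1.8, 0.3, 22.3, -0.0009, -0.0007, -0.0018, 1]
[1.9, 0.3, 22.3, -0.0009, -0.0007, -0.0018, 1]
```

View pics/s9.png

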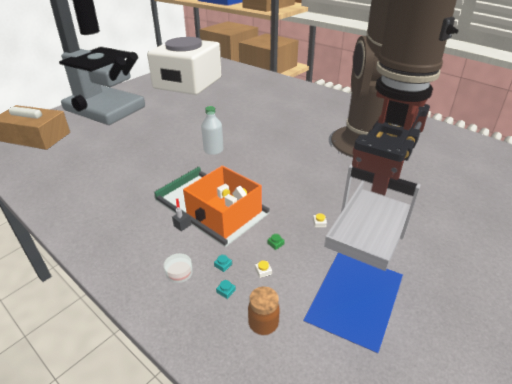

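The tray is empty and above the mat. I'll set it a little nearer to the mat's centre, fitted at (0.590, 0.285) and about 12°.

Request:
send_rows --pt "2 3 5 0 0 -0.01 1" --pt "2 2 12 0 0 -0.01 1" --pt "1 0 22 0 0 -0.01 1" --pt "0 0 30 0 0 0 1" --pt "0 0 30 0 0 0 1" --pt "0 0 25 0 0 0 1" --pt "0 0 20 0 0 0 1" --pt "0 0 10 0 0 0 1"

```text
time: 15.02
ee_pos: [0.5883, 0.2744, 0.1311]
tool_rot: [[-0.175, 0.985, -0.008], [0.985, 0.175, -0.003], [-0.002, -0.008, -1.0]]
force: [-0.3, -0.1, -3.5]
gripper_width: 0.134
```

Request:
send_rows --pt "0 0 5 0 0 0 1" --pt "0 0 0 0 0 0 1" --pt "0 0 0 0 0 0 1" --pt "0 0 0 0 0 0 1" --pt "0 0 0 0 0 0 1" --pt "0 0 0 0 0 0 1" --pt "0 0 0 0 0 0 1" --pt "0 0 0 0 0 0 1"

```text
time: 15.68
ee_pos: [0.5893, 0.2777, 0.1306]
tool_rot: [[-0.177, 0.984, -0.003], [0.984, 0.177, 0.0], [0.001, -0.003, -1.0]]
force: [0.2, 0.5, -3.0]
gripper_width: 0.129
```

Run:
```python
from h import *
st(); rows([.589,.285,.1008],Rt(11),1,g=1)
```

```text
t 15.68 P [0.5893 0.2777 0.1306] head 10.21 z [-0.003  0.    -1.   ] F [ 0.2  0.5 -3. ] w 0.129
total [-0.0003  0.0073 -0.0298] rotdeg [-0.19 -0.06 -0.79]
[7.3, 1.1, 29.8, -0.0032, -0.0011, -0.0138, 1]
```

Request:
send_rows --pt "3 1 4 -0.003 -0.001 -0.007 1" --pt "4 0 6 0 0 -0.007 1" --pt "0 0 6 0 0 0 1" --pt "0 0 5 0 0 0 1" --pt "0 0 4 0 0 0 1" --pt "0 0 3 0 0 0 1" --pt "0 0 1 0 0 0 1" --pt "0 0 0 0 0 0 1"

```text
time: 16.35
ee_pos: [0.589, 0.2844, 0.101]
tool_rot: [[-0.191, 0.982, -0.001], [0.982, 0.191, -0.0], [-0.0, -0.001, -1.0]]
force: [0.5, 0.6, -2.1]
gripper_width: 0.131
```

Run:
```python
from h import *
st(); rows([.589,.285,.1006],Rt(11),1,g=1)
```

```text
t 16.35 P [0.589  0.2844 0.101 ] head 10.99 z [-0.001 -0.    -1.   ] F [ 0.5  0.6 -2.1] w 0.131
total [-0.      0.0006 -0.0004] rotdeg [-0.05  0.02 -0.01]
[0.6, 0.1, 0.4, -0.0009, 0.0003, -0.0002, 1]
```

Request:
send_rows --pt "0 0 0.5 0 0 0 1" --pt "0 0 0.5 0 0 0 1" --pt "0 0 0 0 0 0 1" --pt "0 0 0 0 0 0 0.6" --pt "0 0 0 0 0 0 0.3" --pt "0 0 0 0 0 0 0" --pt "0 0 0 0 0 0 -0.5" --pt "0 0 0 0 0 0 -1"

```text
time: 17.02
ee_pos: [0.589, 0.2846, 0.1002]
tool_rot: [[-0.191, 0.982, -0.001], [0.982, 0.191, -0.0], [-0.0, -0.001, -1.0]]
force: [-0.4, -0.1, -0.1]
gripper_width: 0.462
```

Request:
send_rows --pt "0 0 0 0 0 0 -1" --pt "0 0 0 0 0 0 -1" --pt "0 0 0 0 0 0 -1" --pt "0 0 0 0 0 0 -1" --pt "0 0 0 0 0 0 -1" --pt "0 0 0 0 0 0 -1" --pt "0 0 0 0 0 0 -1" --pt "0 0 0 0 0 0 -1"

```text
time: 17.68
ee_pos: [0.5889, 0.2845, 0.1001]
tool_rot: [[-0.191, 0.982, -0.001], [0.982, 0.191, -0.0], [-0.0, -0.001, -1.0]]
force: [0.1, 0.9, -0.3]
gripper_width: 1.0
```

Request:
send_rows --pt "0 0 -5 0 0 0 -1" --pt "0 0 -10 0 0 0 -1" --pt "0 0 -20 0 0 0 -1" --pt "0 0 -25 0 0 0 -1" --pt "0 0 -30 0 0 0 -1" --pt "0 0 -30 0 0 0 -1" --pt "0 0 -20 0 0 0 -1" --pt "0 0 0 0 0 0 -1"

```text
time: 18.35
ee_pos: [0.5913, 0.2853, 0.2467]
tool_rot: [[-0.19, 0.982, 0.007], [0.982, 0.19, 0.004], [0.003, 0.008, -1.0]]
force: [-1.0, 1.1, -0.2]
gripper_width: 1.001
```

Run:
```python
from h import *
st(); S=snap("scene","s10"); T=snap("top","t10")
for cam,s in(("top",T),("scene",S)):
    print(cam,[(round(d["conf"],2),np.round(d["at"][::-1]).tolist(),np.round(onz(s,d["at"][::-1],.0)[:2],3).tolist()) for d in bot.tip_of(cam,"pot6")])
a=cv2.resize(S["img"][150:330,150:420,::-1],(570,380)); b=cv2.resize(T["img"][90:260,190:300,::-1],(246,380)); cv2.imwrite("pics/c10.png",np.hstack([a,b])[:,:800])
# cap centres by colour
for cam,s in(("top",T),("scene",S)):
    m=cv2.inRange(cv2.cvtColor(s["img"],cv2.COLOR_RGB2HSV),(20,140,110),(35,255,255))
    n,l,stt,c=cv2.connectedComponentsWithStats(m)
    for i in range(1,n):
        if stt[i,4]>25: print(cam,np.round(c[i],1),stt[i,4],np.round(onz(s,c[i],.023),4))
```

```text
t 18.35 P [0.5913 0.2853 0.2467] head 10.98 z [ 0.007  0.004 -1.   ] F [-1.   1.1 -0.2] w 1.001
top [(0.66, [199.0, 238.0], [0.46, 0.108]), (0.47, [280.0, 201.0], [0.563, -0.108]), (0.45, [216.0, 127.0], [0.766, 0.07]), (0.42, [219.0, 191.0], [0.588, 0.058]), (0.41, [230.0, 150.0], [0.702, 0.03]), (0.4, [276.0, 205.0], [0.55, -0.097]), (0.4, [303.0, 212.0], [0.533, -0.168])]
scene [(0.76, [225.0, 267.0], [0.705, 0.021]), (0.72, [274.0, 245.0], [0.58, 0.062]), (0.68, [262.0, 270.0], [0.658, 0.088]), (0.65, [319.0, 222.0], [0.444, 0.101]), (0.62, [237.0, 192.0], [0.486, -0.143]), (0.51, [226.0, 290.0], [0.75, 0.067])]
top [205.  161.5] 56 [0.6622 0.095  0.023 ]
top [294.4 210.4] 26 [ 0.5341 -0.1432  0.023 ]
top [199.2 241.8] 64 [0.4486 0.1034 0.023 ]
scene [225.5 192.2] 36 [ 0.5274 -0.1465  0.023 ]
scene [320.  216.9] 48 [0.4486 0.1036 0.023 ]
scene [263. 265.] 69 [0.6615 0.0951 0.023 ]
```

View pics/c10.png

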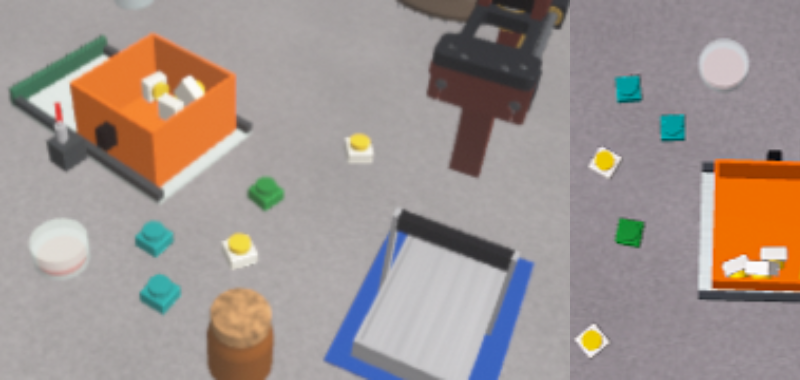

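Tray empty, level on the mat. Next, the loose pot A at top-view pixel (199,242): (0.4486, 0.1034), where both cameras agree. I'll move over it for a close-up.

Run:
```python
from h import *
st(); rows([.449,.1035,.22],Rt(11),8)
```

```text
t 18.55 P [0.5884 0.2844 0.2394] head 11.01 z [-0.002 -0.001 -1.   ] F [-1.1 -0.9 -0.5] w 0.998
total [-0.1394 -0.1809 -0.0194] rotdeg [-0.13  0.03  0.01]
[-18.9, -21.4, 2.5, -0.0003, 0.0001, 0.0, -1]
[-18.9, -21.4, 2.5, -0.0003, 0.0001, 0.0, -1]
[-18.9, -21.4, 2.5, -0.0003, 0.0001, 0.0, -1]
[-18.9, -21.4, 2.5, -0.0003, 0.0001, 0.0, -1]
[-18.9, -21.4, 2.5, -0.0003, 0.0001, 0.0, -1]
[-18.9, -21.4, 2.5, -0.0003, 0.0001, 0.0, -1]
[-18.9, -21.4, 2.4, -0.0003, 0.0001, 0.0, -1]
[-18.9, -21.4, 2.4, -0.0003, 0.0001, 0.0, -1]
```

Request:
send_rows --pt "-12 -14 2 0 0 0 -1" --pt "-22 -24 3 0 0 0 -1" --pt "-25 -28 3 0 0 0 -1" --pt "-25 -28 3 0 0 0 -1" --pt "-25 -28 3 0 0 0 -1" --pt "-22 -25 3 0 0 0 -1" --pt "-20 -24 3 0 0 0 -1" --pt "0 0 0 0 0 0 -1"

```text
time: 19.22
ee_pos: [0.4456, 0.0986, 0.2187]
tool_rot: [[-0.186, 0.982, -0.006], [0.983, 0.186, -0.003], [-0.001, -0.006, -1.0]]
force: [-0.5, -0.5, -0.1]
gripper_width: 1.001
```

```bash
cat > look.py <<'E'
from h import *
import time
bot.snapshot("top");bot.snapshot("top");bot.snapshot("top")
st(); W=snap("wrist"); st()
name=sys.argv[1]
m=cv2.inRange(cv2.cvtColor(W["img"],cv2.COLOR_RGB2HSV),(20,140,90),(35,255,255))
n,l,s_,c=cv2.connectedComponentsWithStats(m)
for i in range(1,n):
    if s_[i,4]>60: print("cap",np.round(c[i],1),s_[i,4],np.round(onz(W,c[i],.024),4))
m=cv2.inRange(W["img"],(165,165,150),(255,255,255))
hsv=cv2.cvtColor(W["img"],cv2.COLOR_RGB2HSV)
m=((hsv[:,:,2]>135)&((hsv[:,:,1]<45)|((hsv[:,:,0]>18)&(hsv[:,:,0]<36)&(hsv[:,:,1]>100)))).astype(np.uint8)
n,l,s_,c=cv2.connectedComponentsWithStats(m)
for i in range(1,n):
    if 200<s_[i,4]<6000:
        p=np.argwhere(l==i)[:,::-1].astype(np.float32)
        w=np.array([onz(W,q,.016)[:2] for q in p],np.float32); r=cv2.minAreaRect(w*1000)
        print("pot",np.round(c[i],1),s_[i,4],"rect centre",np.round(r[0],1),"size",np.round(r[1],1),"ang",round(r[2],1))
cv2.imwrite(f"pics/{name}.png",cv2.resize(W["img"][60:260,130:400,::-1],None,fx=2.6,fy=2.6,interpolation=cv2.INTER_CUBIC))
E
python3 look.py w11
```

```text
t 19.37 P [0.45  0.104 0.22 ] head 11.0 z [-0.001 -0.    -1.   ] F [0.5 0.8 0.1] w 0.998
t 19.42 P [0.4503 0.1045 0.2201] head 11.04 z [-0.001 -0.    -1.   ] F [ 0.7  1.1 -0.8] w 0.998
cap [256.6 174.4] 214 [0.4447 0.1034 0.024 ]
cap [416.9 210.8] 228 [0.6554 0.0958 0.024 ]
pot [256.5 172.2] 539 rect centre [444.4 103.9] size [31.  32.2] ang 40.7
pot [413.4 207.6] 564 rect centre [655.1  96.4] size [30.6 39.8] ang 62.8
pot [311.7 271.7] 643 rect centre [549.1 -20.3] size [17.1 90.8] ang 89.1
pot [294.1 331.7] 492 rect centre [ 547.1 -130.8] size [62.6 28.6] ang 89.5
```

View pics/w11.png

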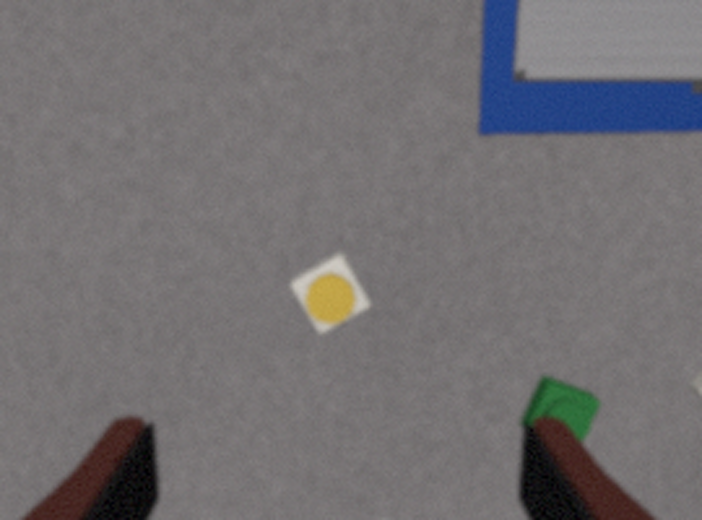

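Run:
```python
from h import *
st(); rows([.446,.1036,.1],Rt(41),8)
```

```text
t 19.42 P [0.4503 0.1045 0.2201] head 11.04 z [-0.001 -0.    -1.   ] F [ 0.7  1.1 -0.8] w 0.998
total [-0.0043 -0.0009 -0.1201] rotdeg [-6.000e-02 -1.000e-02 -2.996e+01]
[-0.0, -0.5, 15.0, -0.0001, -0.0, -0.0654, -1]
[0.0, -0.5, 15.0, -0.0001, -0.0, -0.0654, -1]
[0.1, -0.5, 15.0, -0.0001, -0.0, -0.0654, -1]
[0.1, -0.5, 15.0, -0.0001, -0.0, -0.0654, -1]
[0.1, -0.5, 15.0, -0.0001, -0.0, -0.0654, -1]
[0.2, -0.5, 15.0, -0.0001, -0.0, -0.0654, -1]
[0.2, -0.5, 15.0, -0.0001, -0.0, -0.0654, -1]
[0.2, -0.5, 15.0, -0.0001, -0.0, -0.0654, -1]
```

Request:
send_rows --pt "0 -0.5 15 0 0 -0.065 -1" --pt "0 -0.5 15 0 0 -0.065 -1" --pt "0 -0.5 15 0 0 -0.065 -1" --pt "0 -0.5 15 0 0 -0.065 -1" --pt "0 -0.5 15 0 0 -0.065 -1" --pt "0 -0.5 15 0 0 -0.065 -1" --pt "0 -0.5 15 0 0 -0.065 -1" --pt "0 -0.5 15 0 0 -0.065 -1"

```text
time: 20.08
ee_pos: [0.4468, 0.1033, 0.099]
tool_rot: [[-0.657, 0.754, -0.001], [0.754, 0.657, -0.001], [0.0, -0.001, -1.0]]
force: [-0.1, -0.4, -0.3]
gripper_width: 1.0
```

```bash
python3 look.py w12; python3 -c "
from h import *
rows([.446,.1036,.021],Rt(41),1)"
```

```text
t 20.23 P [0.446  0.1026 0.0992] head 40.76 z [-0.004 -0.002 -1.   ] F [-0.3 -0.3 -0.6] w 1.003
t 20.28 P [0.4466 0.1026 0.1001] head 40.71 z [-0.002 -0.001 -1.   ] F [ 0.1 -0.   0.4] w 1.001
cap [260.4 204.9] 543 [0.4442 0.1034 0.024 ]
pot [484.1  91.1] 387 rect centre [517.7 281.6] size [48.3 10.4] ang 11.1
pot [467.5 146.2] 4585 rect centre [551.6 253.4] size [104.5  51.7] ang 11.0
pot [260.7 200.1] 1214 rect centre [443.6 104.2] size [30. 33.] ang 40.8
pot [425.5 250.6] 385 rect centre [583.8 165.7] size [33.  13.8] ang 40.9
pot [240.8 338.3] 568 rect centre [519.2 -17.4] size [17.5 55.8] ang 88.5
total [-0.0006  0.001  -0.0791] rotdeg [-0.12 -0.03 -0.29]
[1.1, 0.4, 79.1, -0.002, -0.0006, -0.0051, -1]
```

View pics/w12.png

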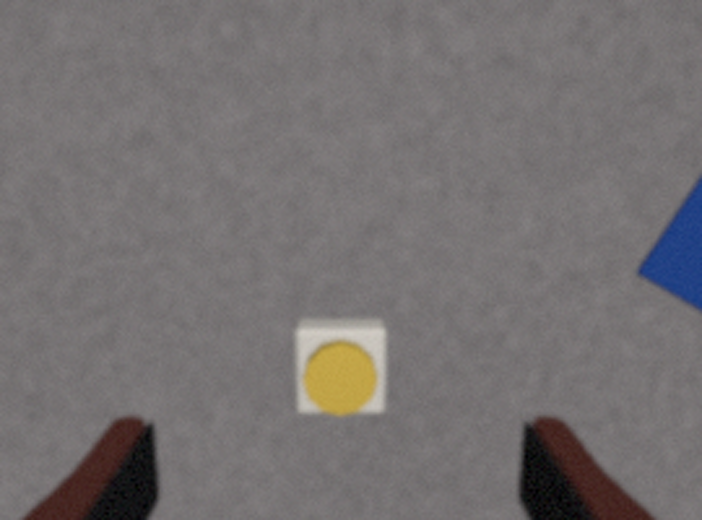

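The pot sits square between the fingers at (340,370) in the crop, a white pot with a yellow cap. Descending.

Request:
send_rows --pt "1 -0.5 10 0 0 0 -1" --pt "1 -0.5 15 0 0 0 -1" --pt "0 0 18 0 0 0 -1" --pt "0 0 16 0 0 0 -1" --pt "0 0 12 0 0 0 -1" --pt "0 0 7 0 0 0 -1" --pt "0 0 0 0 0 0 -1" --pt "0 0 0 0 0 0 1" --force 20

```text
time: 20.95
ee_pos: [0.4446, 0.1031, 0.0228]
tool_rot: [[-0.653, 0.758, -0.0], [0.758, 0.653, -0.0], [0.0, -0.001, -1.0]]
force: [0.7, -0.1, -0.2]
gripper_width: 0.954
```

Request:
send_rows --pt "0 0 0 0 0 0 1" --pt "0 0 0 0 0 0 1" --pt "0 0 0 0 0 0 1" --pt "0 0 0 0 0 0 1" --pt "0 0 0 0 0 0 1" --pt "0 0 0 0 0 0 1" --pt "0 0 0 0 0 0 1" --pt "0 0 0 0 0 0 1"

```text
time: 21.62
ee_pos: [0.4441, 0.1029, 0.0223]
tool_rot: [[-0.653, 0.757, -0.001], [0.757, 0.653, -0.0], [0.0, -0.001, -1.0]]
force: [-0.2, 0.7, -0.4]
gripper_width: 0.356
```

Request:
send_rows --pt "0 0 0 0 0 0 1" --pt "0 0 0 0 0 0 1" --pt "0 0 0 0 0 0 1" --pt "0 0 0 0 0 0 1" --pt "0 0 -10 0 0 0 1" --pt "0 0 -20 0 0 0 1" --pt "0 0 -25 0 0 0 1" --pt "0 0 -25 0 0 0 1"

```text
time: 22.28
ee_pos: [0.4436, 0.1026, 0.1035]
tool_rot: [[-0.653, 0.757, -0.002], [0.757, 0.653, -0.001], [0.001, -0.002, -1.0]]
force: [0.0, 0.6, -0.3]
gripper_width: 0.34
```

```bash
python3 look.py w13;  python3 -c "
from h import *
rows([.577,-.10,.19],Rt(0),10,g=1)"
```

```text
t 22.43 P [0.4454 0.1034 0.1044] head 40.8 z [ 0.003  0.001 -1.   ] F [-0.3 -0.  -0.5] w 0.34
t 22.48 P [0.4445 0.1032 0.1031] head 40.8 z [ 0.001  0.001 -1.   ] F [-0.1  0.3 -1.2] w 0.337
cap [259.8 249.7] 1222 [0.4721 0.0712 0.024 ]
cap [426.2 266.7] 504 [0.5971 0.1563 0.024 ]
pot [260.  240.7] 2602 rect centre [470.5  73.3] size [45.1 57.8] ang 40.7
pot [422.5 259.3] 1104 rect centre [597.4 158.1] size [30.8 44.9] ang 66.9
pot [243.4 336.8] 677 rect centre [526.4 -17.3] size [18.  61.1] ang 88.6
total [ 0.1325 -0.2032  0.0869] rotdeg [ 6.00e-02 -1.00e-02  4.08e+01]
[-24.0, -3.2, -8.7, 0.0001, -0.0, 0.0712, 1]
[-24.2, -1.5, -8.7, 0.0001, -0.0, 0.0712, 1]
[-24.3, 0.2, -8.7, 0.0001, -0.0, 0.0712, 1]
[-24.2, 1.9, -8.7, 0.0001, -0.0, 0.0712, 1]
[-24.0, 3.6, -8.7, 0.0001, -0.0, 0.0712, 1]
[-23.7, 5.3, -8.7, 0.0001, -0.0, 0.0712, 1]
[-23.2, 7.0, -8.7, 0.0001, -0.0, 0.0712, 1]
[-22.7, 8.6, -8.7, 0.0001, -0.0, 0.0712, 1]
[-22.0, 10.2, -8.7, 0.0001, -0.0, 0.0712, 1]
[-21.2, 11.8, -8.7, 0.0001, -0.0, 0.0712, 1]
```

View pics/w13.png

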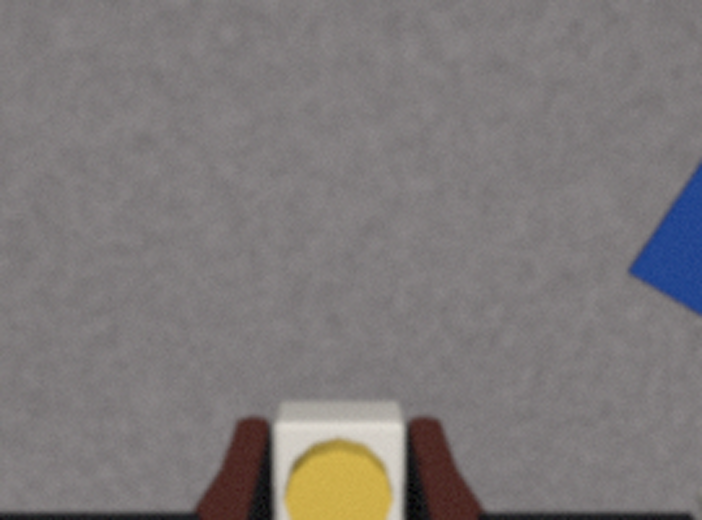

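Request:
send_rows --pt "-10 -1 -15 0 0 0.05 1" --pt "-20 -1 -20 0 0 0.075 1" --pt "-26 0 -20 0 0 0.075 1" --pt "-28 2 -17 0 0 0.075 1" --pt "-28 4 -10 0 0 0.075 1" --pt "-28 6 -5 0 0 0.075 1" --pt "-28 8 0 0 0 0.075 1" --pt "-26 10 0 0 0 0.075 1"

```text
time: 23.15
ee_pos: [0.5535, -0.0637, 0.1885]
tool_rot: [[-0.133, 0.991, -0.002], [0.991, 0.133, -0.001], [-0.0, -0.002, -1.0]]
force: [-0.2, 0.2, -1.0]
gripper_width: 0.342
```

```bash
python3 -c "
from h import *
st();rows([.59,-.104,.19],Rt(-.6),4,g=1)"
```

```text
t 23.15 P [ 0.5535 -0.0637  0.1885] head 7.64 z [-0.002 -0.001 -1.   ] F [-0.2  0.2 -1. ] w 0.342
total [ 0.0365 -0.0403  0.0015] rotdeg [-0.11  0.03  8.24]
[-11.2, 7.7, -0.4, -0.0005, 0.0001, 0.036, 1]
[-10.9, 8.1, -0.4, -0.0005, 0.0001, 0.036, 1]
[-10.6, 8.5, -0.4, -0.0005, 0.0001, 0.036, 1]
[-10.3, 8.9, -0.4, -0.0005, 0.0001, 0.036, 1]
```

Request:
send_rows --pt "-11 8 0 0 0 0.036 1" --pt "-11 8 0 0 0 0.036 1" --pt "-10 8 0 0 0 0.036 1" --pt "-9 9 10 0 0 0.036 1" --pt "0 0 20 0 0 0 1" --pt "0 0 20 0 0 0 1" --pt "0 0 15 0 0 0 1" --pt "0 0 10 0 0 0 1"

```text
time: 23.82
ee_pos: [0.5887, -0.0993, 0.112]
tool_rot: [[0.006, 1.0, -0.004], [1.0, -0.006, 0.0], [0.0, -0.004, -1.0]]
force: [0.1, 0.9, -0.6]
gripper_width: 0.343
```

```bash
python3 -c "
from h import *
st();S=snap('scene');snap('wrist','w14')
cv2.imwrite('pics/s14c.png',cv2.resize(S['img'][100:300,120:340,::-1],None,fx=2.5,fy=2.5,interpolation=cv2.INTER_CUBIC))"
```

```text
t 23.82 P [ 0.5887 -0.0993  0.112 ] head -0.34 z [-0.004  0.    -1.   ] F [ 0.1  0.9 -0.6] w 0.343
```

View pics/s14c.png

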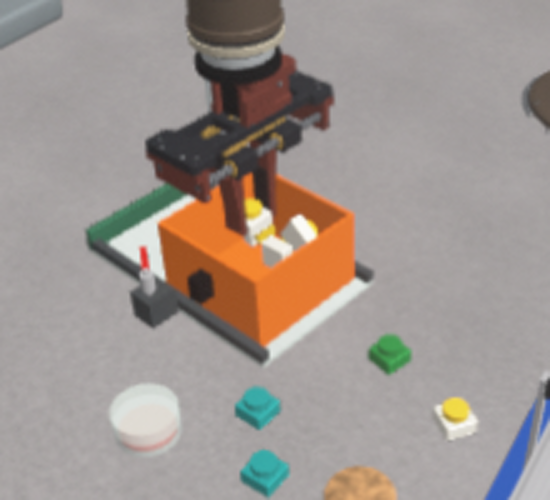

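View pics/w14.png

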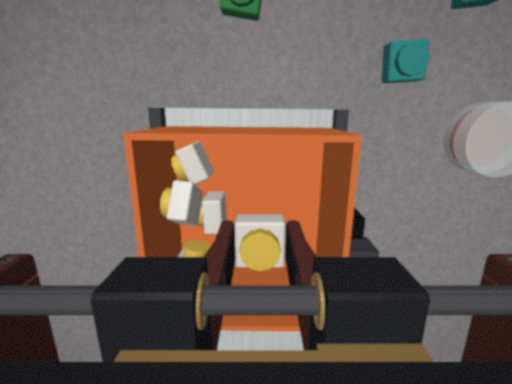

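All four tray pots are in the bin, at (193,160), (180,203), (215,212) and (196,250) in the wrist view. I'll release the fifth a little to +x.

Request:
send_rows --pt "0 4 5 0 0 0 1" --pt "0 4 8 0 0 0 1" --pt "0 0 0 0 0 0 1" --pt "0 0 0 0 0 0 0.1" --pt "0 0 0 0 0 0 0.1" --pt "0 0 0 0 0 0 0" --pt "0 0 0 0 0 0 0" --pt "0 0 0 0 0 0 0"

```text
time: 24.58
ee_pos: [0.5976, -0.1006, 0.1016]
tool_rot: [[0.007, 1.0, -0.0], [1.0, -0.007, -0.0], [-0.0, -0.0, -1.0]]
force: [0.7, -0.6, -0.2]
gripper_width: 0.498
```

Request:
send_rows --pt "0 0 0 0 0 0 0" --pt "0 0 -15 0 0 0 0" --pt "0 0 -25 0 0 0 0" --pt "0 0 -25 0 0 0 0" --pt "0 0 -25 0 0 0 0" --pt "0 0 -10 0 0 0 -1" --pt "0 0 0 0 0 0 -1" --pt "0 0 0 0 0 0 -1"

```text
time: 25.25
ee_pos: [0.5976, -0.1003, 0.2009]
tool_rot: [[0.007, 1.0, -0.0], [1.0, -0.007, -0.0], [-0.0, -0.0, -1.0]]
force: [-1.0, 0.3, -0.6]
gripper_width: 0.688
```

```bash
python3 -c "
from h import *
st();S=snap('scene');snap('wrist','w15');T=snap('top','t15')
for cam,s in(('top',T),('scene',S)):
    m=cv2.inRange(cv2.cvtColor(s['img'],cv2.COLOR_RGB2HSV),(20,140,110),(35,255,255))
    n,l,stt,c=cv2.connectedComponentsWithStats(m)
    for i in range(1,n):
        if stt[i,4]>15: print(cam,np.round(c[i],1),stt[i,4],np.round(onz(s,c[i],.023),4))
rows([.66,.095,.2],Rt(15),10)
"
```

```text
t 25.25 P [ 0.5976 -0.1003  0.2009] head -0.39 z [-0. -0. -1.] F [-1.   0.3 -0.6] w 0.688
top [181.  182.5] 56 [0.6043 0.1568 0.023 ]
scene [225.5 192.2] 36 [ 0.5274 -0.1465  0.023 ]
scene [221.4 208. ] 27 [ 0.5821 -0.1086  0.023 ]
scene [301.8 263.6] 72 [0.6042 0.157  0.023 ]
total [0.0632 0.1953 0.0004] rotdeg [-2.000e-01 -1.000e-02 -1.539e+01]
[19.6, 6.2, -0.1, -0.0003, -0.0, -0.0269, -1]
[19.4, 6.7, -0.1, -0.0003, -0.0, -0.0269, -1]
[19.2, 7.2, -0.1, -0.0003, -0.0, -0.0269, -1]
[19.0, 7.7, -0.1, -0.0003, -0.0, -0.0269, -1]
[18.8, 8.3, -0.1, -0.0003, -0.0, -0.0269, -1]
[18.6, 8.8, -0.1, -0.0003, -0.0, -0.0269, -1]
[18.3, 9.2, -0.1, -0.0003, -0.0, -0.0269, -1]
[18.1, 9.7, -0.1, -0.0003, -0.0, -0.0269, -1]
[17.8, 10.2, -0.0, -0.0003, -0.0, -0.0269, -1]
[17.5, 10.7, -0.0, -0.0003, -0.0, -0.0269, -1]
```

View pics/w15.png

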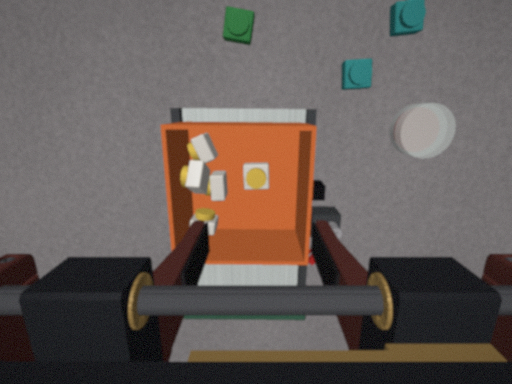

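Five pots are in the bin. The second loose pot has been knocked aside to (0.604, 0.157), as the task warned, so I'm going over it.

Request:
send_rows --pt "15 1 0 0 0 -0.02 -1" --pt "28 1 0 0 0 -0.02 -1" --pt "38 2 0 0 0 -0.025 -1" --pt "38 3 0 0 0 -0.03 -1" --pt "38 4 0 0 0 -0.03 -1" --pt "38 5 0 0 0 -0.03 -1" --pt "35 5 0 0 0 -0.03 -1" --pt "25 5 0 0 0 -0.02 -1"

```text
time: 26.07
ee_pos: [0.6009, 0.1616, 0.2]
tool_rot: [[-0.203, 0.979, -0.003], [0.979, 0.203, 0.001], [0.001, -0.003, -1.0]]
force: [0.0, 0.5, -0.1]
gripper_width: 0.999
```

```bash
python3 look.py w16
```

```text
t 26.22 P [0.6011 0.1602 0.1998] head 11.72 z [-0.003 -0.    -1.   ] F [ 0.6 -0.8  0.5] w 1.001
t 26.27 P [0.6015 0.1575 0.2001] head 11.51 z [-0.002 -0.001 -1.   ] F [ 0.1  0.1 -0.1] w 1.002
cap [260. 181.] 244 [0.6003 0.157  0.024 ]
cap [156.  354.7] 63 [ 0.5072 -0.1218  0.024 ]
pot [228.6   6.3] 287 rect centre [530.  327.7] size [86.9  2.7] ang 11.6
pot [259.9 178.4] 625 rect centre [600.2 157.6] size [32.7 32.1] ang 61.2
pot [354.9 337.7] 937 rect centre [781.6 -39.5] size [58.9 50.1] ang 16.0
```

View pics/w16.png

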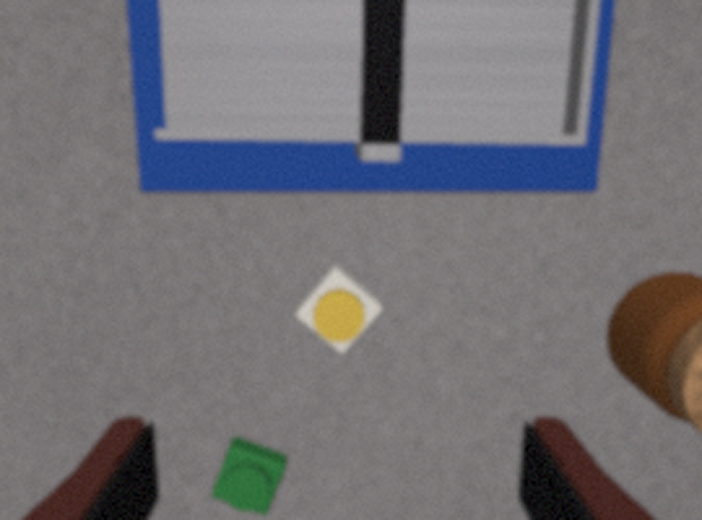

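Request:
send_rows --pt "0 0 5 0 0 0.09 -1" --pt "0 0 10 0 0 0.09 -1" --pt "0 0 15 0 0 0.09 -1" --pt "0 0 15 0 0 0.09 -1" --pt "0 0 15 0 0 0.09 -1" --pt "0 0 15 0 0 0.09 -1" --pt "0 0 15 0 0 0.09 -1" --pt "0 0 10 0 0 0.09 -1"

```text
time: 26.93
ee_pos: [0.6016, 0.1539, 0.0995]
tool_rot: [[0.505, 0.863, -0.002], [0.863, -0.505, -0.002], [-0.003, -0.001, -1.0]]
force: [-0.8, -0.2, -0.5]
gripper_width: 0.996
```

```bash
python3 look.py w17;python3 -c "
from h import *
rows([.601,.157,.021],Rt(-29.5),1)"
```

```text
t 27.08 P [0.6017 0.1544 0.1003] head -29.88 z [-0.003 -0.002 -1.   ] F [0.  0.9 0. ] w 0.999
t 27.13 P [0.6023 0.1548 0.1012] head -29.81 z [-0.001 -0.001 -1.   ] F [0.2 0.5 0.9] w 1.0
cap [258.4 202.7] 536 [0.6011 0.1571 0.024 ]
pot [43.5 68.3] 372 rect centre [511.7 327.2] size [57.5  3.4] ang 11.1
pot [257.9 197.9] 1329 rect centre [600.2 158. ] size [37.7 37.2] ang 66.4
pot [345.9 340. ] 767 rect centre [598.3 -14.3] size [19.9 60.6] ang 89.1
total [-0.0013  0.0022 -0.0802] rotdeg [-0.02  0.1  -0.31]
[1.4, -2.2, 80.2, -0.0004, 0.0017, -0.0054, -1]
```

View pics/w17.png

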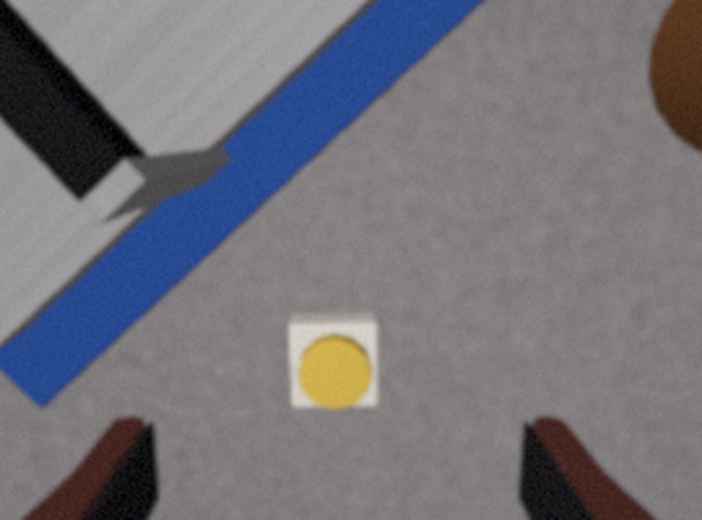

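Square again, white with a yellow cap. I'll narrow the fingers a little to stay off the mat, then go down.

Request:
send_rows --pt "1 -1 5 0 0 0 -0.4" --pt "0.5 -1 10 0 0 0 -0.4" --pt "0 0 15 0 0 0 -0.4" --pt "0 0 18 0 0 0 -0.4" --pt "0 0 15 0 0 0 -0.4" --pt "0 0 10 0 0 0 -0.4" --pt "0 0 6 0 0 0 -0.4" --pt "0 0 0 0 0 0 -0.4"

```text
time: 27.8
ee_pos: [0.6005, 0.1579, 0.0209]
tool_rot: [[0.498, 0.867, -0.003], [0.867, -0.498, -0.001], [-0.002, -0.002, -1.0]]
force: [-0.1, -1.1, -0.6]
gripper_width: 0.7
```

Request:
send_rows --pt "0 0 0 0 0 0 1" --pt "0 0 0 0 0 0 1" --pt "0 0 0 0 0 0 1" --pt "0 0 0 0 0 0 1" --pt "0 0 0 0 0 0 1" --pt "0 0 0 0 0 0 1" --pt "0 0 0 0 0 0 1" --pt "0 0 0 0 0 0 1" --force 20

```text
time: 28.47
ee_pos: [0.6015, 0.1583, 0.0226]
tool_rot: [[0.499, 0.867, -0.0], [0.867, -0.499, -0.0], [-0.0, -0.0, -1.0]]
force: [-1.2, 0.7, 4.9]
gripper_width: 0.338
```

Request:
send_rows --pt "0 0 0 0 0 0 1" --pt "0 0 0 0 0 0 1" --pt "0 0 -10 0 0 0 1" --pt "0 0 -25 0 0 0 1" --pt "0 0 -35 0 0 0 1" --pt "0 0 -40 0 0 0 1" --pt "0 0 -35 0 0 0 1" --pt "0 0 -20 0 0 0 1"

```text
time: 29.13
ee_pos: [0.6027, 0.158, 0.1918]
tool_rot: [[0.499, 0.866, 0.003], [0.866, -0.499, 0.001], [0.003, 0.002, -1.0]]
force: [0.7, 0.1, 0.5]
gripper_width: 0.345
```

```bash
python3 -c "
from h import *
st();snap('wrist','w18')
rows([.597,-.10,.19],Rt(-.4),9,g=1)"
```

```text
t 29.13 P [0.6027 0.158  0.1918] head -29.95 z [ 0.003  0.001 -1.   ] F [0.7 0.1 0.5] w 0.345
total [-0.007  -0.2583 -0.0045] rotdeg [  0.35  -0.26 -29.55]
[-25.3, 13.6, 0.4, 0.0007, -0.0005, -0.0573, 1]
[-26.0, 12.2, 0.4, 0.0007, -0.0005, -0.0573, 1]
[-26.7, 10.7, 0.4, 0.0007, -0.0005, -0.0573, 1]
[-27.2, 9.1, 0.4, 0.0007, -0.0005, -0.0573, 1]
[-27.7, 7.6, 0.4, 0.0007, -0.0005, -0.0573, 1]
[-28.1, 6.0, 0.5, 0.0007, -0.0005, -0.0573, 1]
[-28.4, 4.3, 0.5, 0.0007, -0.0005, -0.0573, 1]
[-28.6, 2.7, 0.5, 0.0007, -0.0005, -0.0573, 1]
[-28.7, 1.1, 0.5, 0.0007, -0.0005, -0.0573, 1]
```

View pics/w18.png

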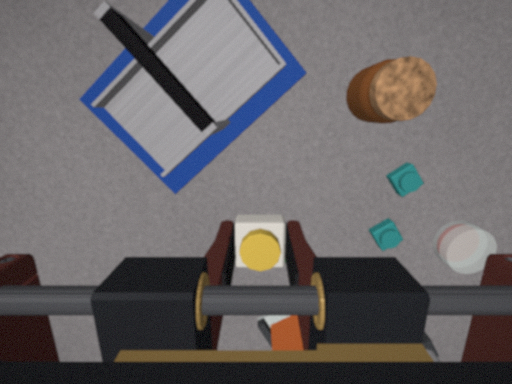

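Request:
send_rows --pt "-14 8 0 0 0 -0.05 1" --pt "-28 14 0 0 0 -0.06 1" --pt "-34 14 0 0 0 -0.065 1" --pt "-36 13 0 0 0 -0.065 1" --pt "-37 11 0 0 0 -0.065 1" --pt "-38 9 0 0 0 -0.065 1" --pt "-38 7 0 0 0 -0.065 1" --pt "-34 4 0 0 0 -0.065 1"

```text
time: 29.85
ee_pos: [0.6026, -0.1175, 0.1875]
tool_rot: [[0.02, 1.0, -0.001], [1.0, -0.02, -0.001], [-0.001, -0.001, -1.0]]
force: [-0.4, 0.7, 0.3]
gripper_width: 0.336
```

```bash
python3 -c "
from h import *
st()
rows([.602,-.137,.105],Rt(-.4),5,g=1)"
```

```text
t 29.85 P [ 0.6026 -0.1175  0.1875] head -1.14 z [-0.001 -0.001 -1.   ] F [-0.4  0.7  0.3] w 0.336
total [-0.0006 -0.0195 -0.0825] rotdeg [-0.06  0.05 -0.74]
[-3.9, -0.0, 16.5, -0.0002, 0.0002, -0.0026, 1]
[-3.9, -0.0, 16.5, -0.0002, 0.0002, -0.0026, 1]
[-3.9, -0.1, 16.5, -0.0002, 0.0002, -0.0026, 1]
[-3.9, -0.1, 16.5, -0.0002, 0.0002, -0.0026, 1]
[-3.9, -0.1, 16.5, -0.0002, 0.0002, -0.0026, 1]
```

Request:
send_rows --pt "-5 0 10 0 0 0 1" --pt "-5 0 16 0 0 0 1" --pt "-5 0 20 0 0 0 1" --pt "-2 0 20 0 0 0 1" --pt "0 0 16 0 0 0 1" --pt "0 0 0 0 0 0 1" --pt "0 0 0 0 0 0 0.1" --pt "0 0 0 0 0 0 0.1"

```text
time: 30.52
ee_pos: [0.6033, -0.1317, 0.1062]
tool_rot: [[0.022, 1.0, -0.0], [1.0, -0.022, -0.001], [-0.001, -0.0, -1.0]]
force: [1.1, 0.3, 1.0]
gripper_width: 0.432
```

Request:
send_rows --pt "0 0 0 0 0 0 0" --pt "0 0 0 0 0 0 0" --pt "0 0 0 0 0 0 0" --pt "0 0 -15 0 0 0 0" --pt "0 0 -25 0 0 0 0" --pt "0 0 -30 0 0 0 0" --pt "0 0 -30 0 0 0 0.5" --pt "0 0 -10 0 0 0 1"

```text
time: 31.18
ee_pos: [0.6047, -0.1324, 0.2202]
tool_rot: [[0.022, 1.0, 0.005], [1.0, -0.022, -0.001], [-0.001, 0.005, -1.0]]
force: [0.8, -0.5, 0.2]
gripper_width: 0.386
```

```bash
python3 -c "
from h import *
st();S=snap('scene','s19');W=snap('wrist','w19');T=snap('top','t19');st()
cv2.imwrite('pics/c19.png',np.hstack([cv2.resize(W['img'][90:270,130:360,::-1],(490,384)),cv2.resize(T['img'][90:282,90:240,::-1],(300,384))]))
"
```

```text
t 31.18 P [ 0.6047 -0.1324  0.2202] head -1.28 z [ 0.005 -0.001 -1.   ] F [ 0.8 -0.5  0.2] w 0.386
t 31.33 P [ 0.6032 -0.1315  0.2158] head -1.24 z [ 0.001 -0.    -1.   ] F [ 0.1 -0.   0.6] w 0.252
```

View pics/c19.png

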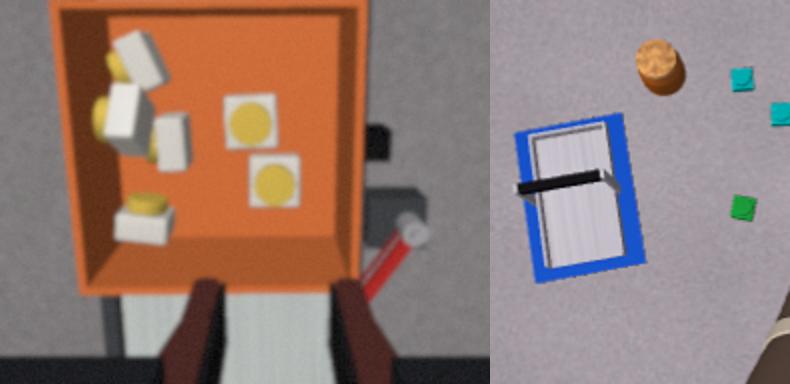

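View pics/s19.png

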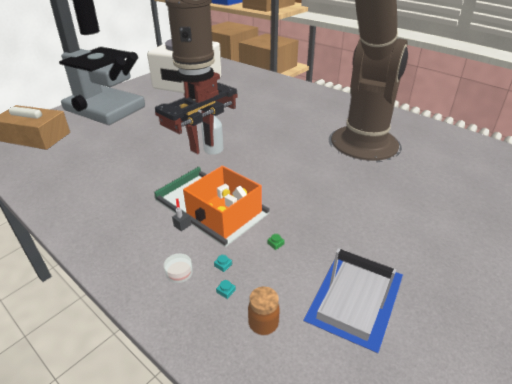

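All six pots are in the bin (four at the -x side, two in the middle), the bench holds only green and turquoise pots, and the tray is empty. Now I'll push the bin with both fingers spread on its +y wall.

```bash
python3 -c "
from h import *
st();rows([.578,0.0,.2],Rt(-.6),8)"
```

```text
t 31.33 P [ 0.6032 -0.1315  0.2158] head -1.24 z [ 0.001 -0.    -1.   ] F [ 0.1 -0.   0.6] w 0.252
total [-0.0252  0.1315 -0.0158] rotdeg [ 0.05  0.01 -0.64]
[16.4, -3.5, 2.0, 0.0001, 0.0, -0.0014, -1]
[16.4, -3.5, 2.0, 0.0001, 0.0, -0.0014, -1]
[16.4, -3.5, 2.0, 0.0001, 0.0, -0.0014, -1]
[16.4, -3.4, 2.0, 0.0001, 0.0, -0.0014, -1]
[16.4, -3.4, 2.0, 0.0001, 0.0, -0.0014, -1]
[16.4, -3.4, 2.0, 0.0001, 0.0, -0.0014, -1]
[16.4, -3.4, 2.0, 0.0001, 0.0, -0.0014, -1]
[16.4, -3.3, 2.0, 0.0001, 0.0, -0.0014, -1]
```

Request:
send_rows --pt "10 -3 0 0 0 0 -1" --pt "20 -4 0 0 0 -0.005 -1" --pt "25 -4 0 0 0 -0.005 -1" --pt "25 -4 0 0 0 0 -1" --pt "25 -4 0 0 0 0 -1" --pt "17 -4 0 0 0 0 -1" --pt "9 -2 0 0 0 0 -1" --pt "0 0 0 0 0 0 -1"

```text
time: 32.0
ee_pos: [0.5788, 0.0028, 0.2137]
tool_rot: [[0.008, 1.0, -0.004], [1.0, -0.008, 0.0], [0.0, -0.004, -1.0]]
force: [0.4, 0.1, -0.5]
gripper_width: 0.818
```

```bash
python3 -c "
from h import *
st();T=snap('top');W=snap('wrist','w20');st();rows([.578,0.0,.05],Rt(-.6),8)
cv2.imwrite('pics/c20.png',np.hstack([cv2.resize(W['img'][:,:,::-1],None,fx=.8,fy=.8),cv2.resize(T['img'][120:260,200:340,::-1],(308,307))]))"
```

```text
t 32.0 P [0.5788 0.0028 0.2137] head -0.46 z [-0.004  0.    -1.   ] F [ 0.4  0.1 -0.5] w 0.818
t 32.1 P [ 0.5795 -0.0008  0.2145] head -0.68 z [-0.002 -0.001 -1.   ] F [ 0.  -0.8  0.2] w 0.913
total [-0.0015  0.0008 -0.1645] rotdeg [-0.12  0.07 -0.07]
[0.1, -0.2, 20.6, -0.0003, 0.0002, -0.0002, -1]
[0.1, -0.2, 20.6, -0.0003, 0.0002, -0.0002, -1]
[0.1, -0.2, 20.6, -0.0003, 0.0002, -0.0002, -1]
[0.1, -0.2, 20.6, -0.0003, 0.0002, -0.0002, -1]
[0.1, -0.2, 20.6, -0.0003, 0.0002, -0.0002, -1]
[0.1, -0.2, 20.6, -0.0003, 0.0002, -0.0002, -1]
[0.1, -0.2, 20.6, -0.0003, 0.0002, -0.0002, -1]
[0.1, -0.2, 20.6, -0.0003, 0.0002, -0.0002, -1]
```

View pics/c20.png

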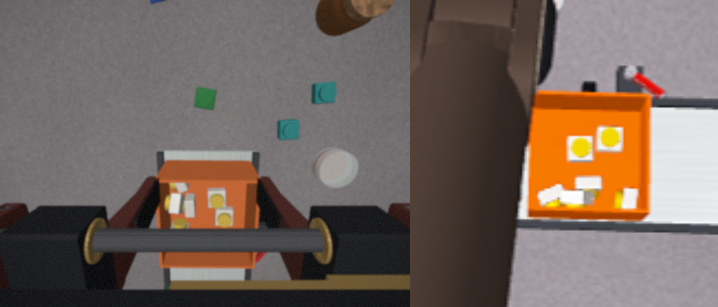

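Request:
send_rows --pt "2 0 10 0 0 0 -1" --pt "2 0 20 0 0 0 -1" --pt "0 0 28 0 0 0 -1" --pt "0 0 30 0 0 0 -1" --pt "0 0 28 0 0 0 -1" --pt "0 0 22 0 0 0 -1" --pt "0 0 16 0 0 0 -1" --pt "0 0 9 0 0 0 -1"

```text
time: 32.77
ee_pos: [0.5783, 0.0019, 0.0493]
tool_rot: [[0.014, 1.0, -0.004], [1.0, -0.014, -0.002], [-0.002, -0.004, -1.0]]
force: [0.1, -0.5, -0.4]
gripper_width: 0.999
```

```bash
python3 -c "
from h import *
st();S=snap('scene');st()
cv2.imwrite('pics/s21.png',cv2.resize(S['img'][100:300,120:340,::-1],None,fx=3,fy=3,interpolation=cv2.INTER_CUBIC))"
```

```text
t 32.77 P [0.5783 0.0019 0.0493] head -0.82 z [-0.004 -0.002 -1.   ] F [ 0.1 -0.5 -0.4] w 0.999
t 32.82 P [0.5781 0.0021 0.0487] head -0.79 z [-0.005 -0.002 -1.   ] F [-0.1  0.2 -0.8] w 0.999
```

View pics/s21.png

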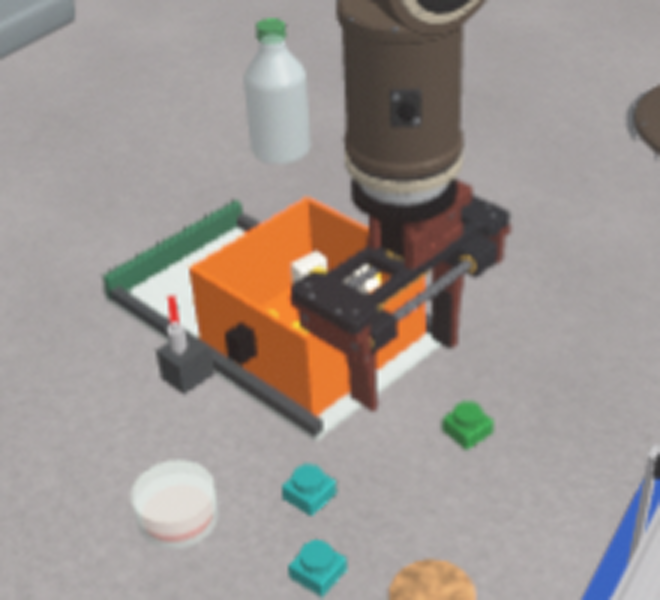

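Request:
send_rows --pt "-4 0 0 0 0 0 -1" --pt "-6 0 0 0 0 0 -1" --pt "-7 0 0 0 0 0 -1" --pt "-7 0 0 0 0 0 -1" --pt "-8 0 0 0 0 0 -1" --pt "-8 0 0 0 0 0 -1" --pt "-8 0 0 0 0 0 -1" --pt "-8 0 0 0 0 0 -1"

```text
time: 33.48
ee_pos: [0.58, -0.0519, 0.0532]
tool_rot: [[0.011, 1.0, 0.001], [1.0, -0.011, 0.001], [0.001, 0.001, -1.0]]
force: [-0.6, 6.1, 3.9]
gripper_width: 1.005
```

Request:
send_rows --pt "-6 0 0 0 0 0 -1" --pt "-6 0 0 0 0 0 -1" --pt "-6 0 0 0 0 0 -1" --pt "-6 0 0 0 0 0 -1" --pt "-5 0 0 0 0 0 -1" --pt "-5 0 0 0 0 0 -1" --pt "-5 0 0 0 0 0 -1" --pt "-5 0 0 0 0 0 -1"

```text
time: 34.15
ee_pos: [0.5786, -0.0942, 0.0526]
tool_rot: [[0.01, 1.0, -0.001], [1.0, -0.01, 0.003], [0.003, -0.001, -1.0]]
force: [-1.8, 10.3, 7.4]
gripper_width: 1.001
```

```bash
python3 -c "
from h import *
st();S=snap('scene');T=snap('top');st()
cv2.imwrite('pics/c22.png',np.hstack([cv2.resize(S['img'][100:280,120:300,::-1],(400,400)),cv2.resize(T['img'][110:250,230:370,::-1],(400,400))]))"
```

```text
t 34.15 P [ 0.5786 -0.0942  0.0526] head -0.56 z [-0.001  0.003 -1.   ] F [-1.8 10.3  7.4] w 1.001
t 34.25 P [ 0.5781 -0.0965  0.0524] head -0.69 z [-0.002  0.    -1.   ] F [-1.2  2.6  1.6] w 1.002
```

View pics/c22.png

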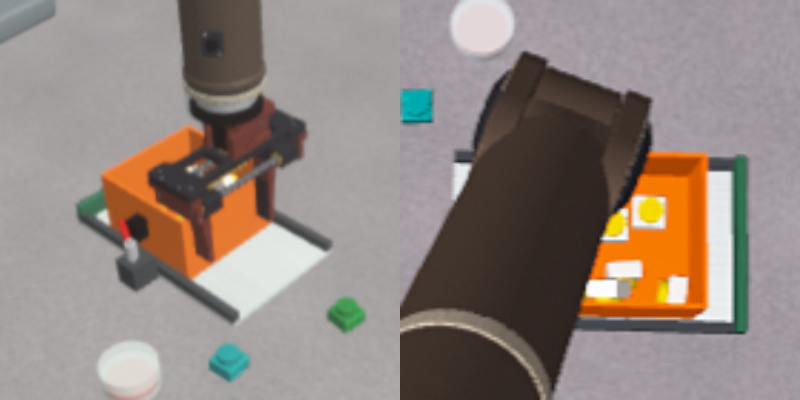

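Request:
send_rows --pt "-4 0 0 0 0 0 -1" --pt "-4 0 0 0 0 0 -1" --pt "-4 0 0 0 0 0 -1" --pt "-4 0 0 0 0 0 -1" --pt "-4 0 0 0 0 0 -1" --pt "-4 0 0 0 0 0 -1" --pt "-3 0 0 0 0 0 -1" --pt "-3 0 0 0 0 0 -1"

```text
time: 34.92
ee_pos: [0.5774, -0.1255, 0.0521]
tool_rot: [[0.011, 1.0, -0.003], [1.0, -0.011, 0.001], [0.001, -0.003, -1.0]]
force: [-2.4, 8.4, 4.6]
gripper_width: 0.998
```

```bash
python3 -c "
from h import *
st();S=snap('scene');T=snap('top');st()
cv2.imwrite('pics/c23.png',np.hstack([cv2.resize(S['img'][100:280,120:300,::-1],(400,400)),cv2.resize(T['img'][110:250,230:370,::-1],(400,400))]))"
```

```text
t 34.92 P [ 0.5774 -0.1255  0.0521] head -0.66 z [-0.003  0.001 -1.   ] F [-2.4  8.4  4.6] w 0.998
t 35.02 P [ 0.5774 -0.1268  0.052 ] head -0.72 z [-0.002 -0.    -1.   ] F [-1.2  1.4  0.5] w 0.998
```

View pics/c23.png

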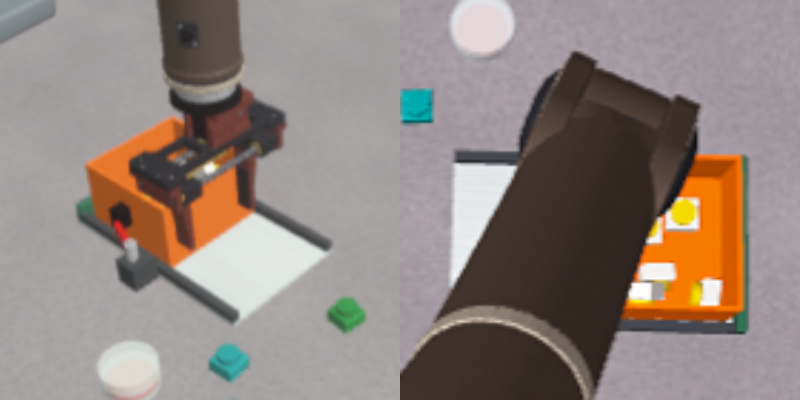

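Nearly at the stop. I'll press on gently until the force shows the stop.

Request:
send_rows --pt "-2 0 0 0 0 0 -1" --pt "-2 0 0 0 0 0 -1" --pt "-2 0 0 0 0 0 -1" --pt "-2 0 0 0 0 0 -1" --pt "0 0 0 0 0 0 -1" --pt "0 0 0 0 0 0 -1" --pt "0 0 0 0 0 0 -1" --pt "0 0 0 0 0 0 -1"

```text
time: 35.68
ee_pos: [0.5784, -0.1335, 0.0522]
tool_rot: [[0.012, 1.0, -0.001], [1.0, -0.012, 0.001], [0.001, -0.001, -1.0]]
force: [0.9, 6.7, 0.1]
gripper_width: 1.002
```

```bash
python3 -c "
from h import *
st();S=snap('scene');T=snap('top');st()
cv2.imwrite('pics/c24.png',np.hstack([cv2.resize(S['img'][150:250,130:230,::-1],(400,400),interpolation=2),cv2.resize(T['img'][110:250,230:370,::-1],(400,400))]))"
```

```text
t 35.68 P [ 0.5784 -0.1335  0.0522] head -0.68 z [-0.001  0.001 -1.   ] F [0.9 6.7 0.1] w 1.002
t 35.78 P [ 0.5784 -0.1335  0.0522] head -0.68 z [-0.001  0.001 -1.   ] F [-0.1  5.6 -0.5] w 1.002
```

View pics/c24.png

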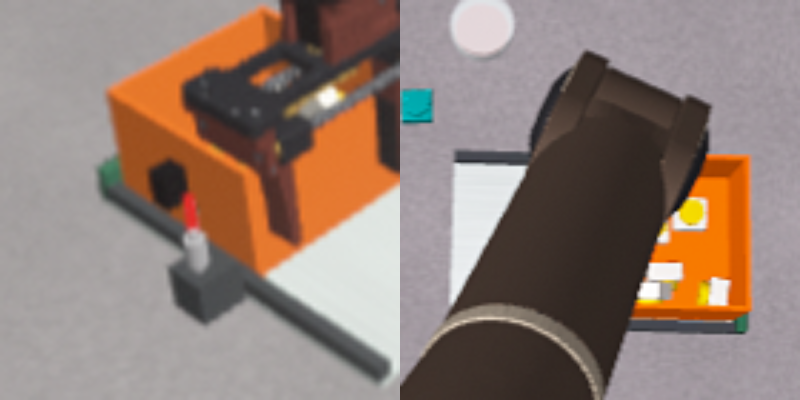

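Request:
send_rows --pt "-2 0 0 0 0 0 -1" --pt "-2 0 0 0 0 0 -1" --pt "-2 0 0 0 0 0 -1" --pt "0 0 0 0 0 0 -1" --pt "0 0 0 0 0 0 -1" --pt "0 0 0 0 0 0 -1" --pt "0 0 0 0 0 0 -1" --pt "0 0 0 0 0 0 -1"

```text
time: 36.45
ee_pos: [0.5785, -0.1334, 0.0523]
tool_rot: [[0.009, 1.0, -0.002], [1.0, -0.009, 0.008], [0.008, -0.002, -1.0]]
force: [-1.4, 20.9, 6.1]
gripper_width: 1.002
```

Request:
send_rows --pt "4 0 0 0 0 0 -1" --pt "8 0 0 0 0 0 -1" --pt "12 0 0 0 0 0 -1" --pt "16 0 0 0 0 0 -1" --pt "16 0 -10 0 0 0 -1" --pt "10 0 -25 0 0 0 -1" --pt "5 0 -35 0 0 0 -1" --pt "5 0 -40 0 0 0 -1"

```text
time: 37.12
ee_pos: [0.5781, -0.0636, 0.162]
tool_rot: [[0.012, 1.0, -0.004], [1.0, -0.012, -0.002], [-0.002, -0.004, -1.0]]
force: [1.5, 0.1, -0.1]
gripper_width: 1.001
```

Request:
send_rows --pt "20 0 -40 0 0 0 -1" --pt "30 0 -40 0 0 0 -1" --pt "35 0 -30 0 0 0 -1" --pt "35 0 0 0 0 0 -1" --pt "30 0 0 0 0 0 -1" --pt "20 0 0 0 0 0 -1" --pt "10 0 0 0 0 0 -1" --pt "0 0 0 0 0 0 -1"

```text
time: 37.78
ee_pos: [0.5811, 0.1086, 0.2596]
tool_rot: [[0.008, 1.0, -0.001], [1.0, -0.008, -0.0], [-0.0, -0.001, -1.0]]
force: [0.7, 0.0, 0.4]
gripper_width: 0.999
```

```bash
python3 -c "
from h import *
st();S=snap('scene','s25');T=snap('top','t25');st()
cv2.imwrite('pics/c25.png',np.hstack([cv2.resize(S['img'][140:260,130:250,::-1],(400,400),interpolation=2),cv2.resize(T['img'][120:240,250:370,::-1],(400,400),interpolation=2)]))
for c,s in(('top',T),('scene',S)):
  for n,z in(('catch_tip',.047),('bin',.005)): print(c,n,[(round(d['conf'],2),np.round(onz(s,d['at'][::-1],z)[:2],3)) for d in bot.tip_of(c,n)[:2]])
a=np.radians(-.75);Rm=np.array([[np.cos(a),-np.sin(a)],[np.sin(a),np.cos(a)]])
for n,p in(('pin',(.104,.004)),('tip shut',(.078,-.034)),('bin end',(0,-.055))): 
  w=Rm@p+[.578,-.1562]; print(n,np.round(w,3),proj(S,[[*w,.047]]),proj(T,[[*w,.047]]))
"
```

```text
t 37.78 P [0.5811 0.1086 0.2596] head -0.48 z [-0.001 -0.    -1.   ] F [0.7 0.  0.4] w 0.999
t 37.88 P [0.5814 0.1045 0.2598] head -0.74 z [-0.001 -0.002 -1.   ] F [ 0.2  0.4 -0.2] w 0.994
top catch_tip []
top bin [(0.67, array([ 0.571, -0.212])), (0.3, array([ 0.544, -0.165]))]
scene catch_tip [(0.48, array([ 0.653, -0.187]))]
scene bin [(0.68, array([ 0.576, -0.215])), (0.21, array([ 0.579, -0.161]))]
pin [ 0.682 -0.154] [[179.02185168 212.87951936]] [[299.00593816 153.33658448]]
tip shut [ 0.656 -0.191] [[177.31338022 201.40491229]] [[313.42807773 163.38220124]]
bin end [ 0.577 -0.211] [[194.8098364  184.35379889]] [[321.41210643 192.99780956]]
```

View pics/c25.png

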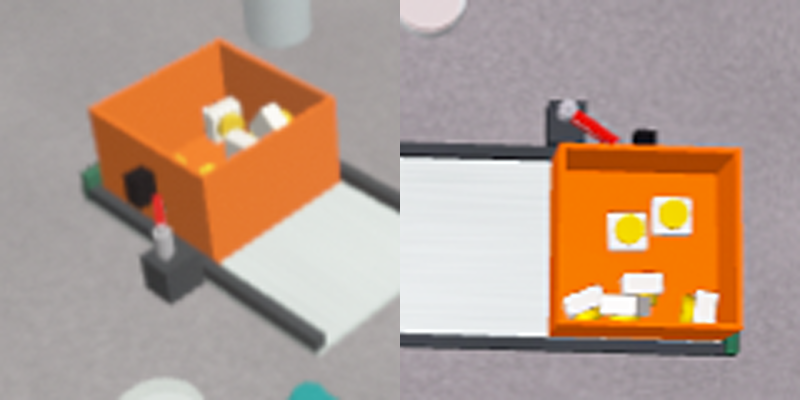

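View pics/t25.png

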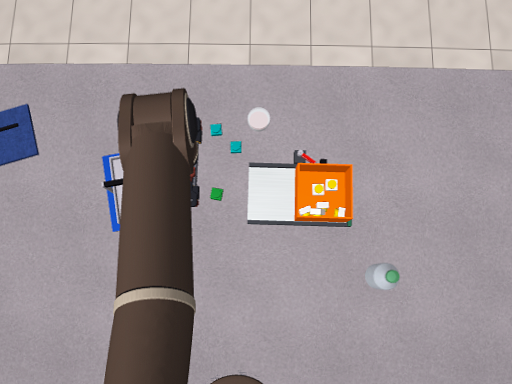

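The bin is against the stop, with six pots visible in it. The red arm shows its original angle, behind the lug: in the top crop the arm ends at (617,140) and the lug is at (645,137). A last check of the whole scene, then I'll hand in.

```bash
python3 -c "
from h import *
S=snap('scene','s26');T=snap('top')
for c,s in(('top',T),('scene',S)):
  for n,z in(('tray_handle',.103),('bottle',0),('jar',0),('dishes',0)): print(c,n,[(round(d['conf'],2),np.round(onz(s,d['at'][::-1],z)[:2],3)) for d in bot.tip_of(c,n)[:1]])
st()"
```

```text
top tray_handle [(0.96, array([0.583, 0.291]))]
top bottle [(0.75, array([ 0.368, -0.358]))]
top jar []
top dishes [(0.69, array([ 0.784, -0.049]))]
scene tray_handle [(0.98, array([0.584, 0.279]))]
scene bottle [(0.79, array([ 0.369, -0.368]))]
scene jar [(0.68, array([0.753, 0.175]))]
scene dishes [(0.98, array([ 0.779, -0.049]))]
t 38.58 P [0.5812 0.106  0.2599] head -0.68 z [-0.001 -0.    -1.   ] F [-0.  -0.1  0.6] w 1.002
```

View pics/s25.png

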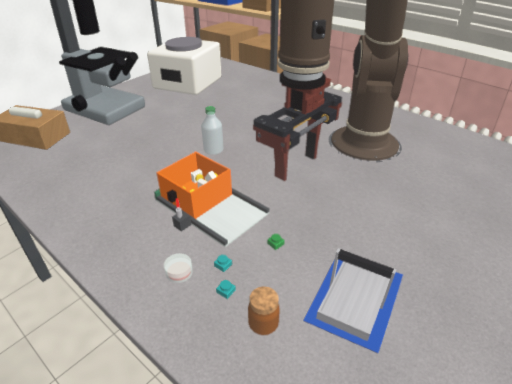

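The whole scene is in order: bin at the stop, empty tray level on the mat, no yellow-capped pot left on the bench, arm clear of everything.

```bash
python3 -c "
from bench import bot
print(bot.sign_off())"
```

```text
the job is handed in; nothing more can be done
None
```

The job is done and handed in at about 39 s. I tipped the tray's four pots into the bin and set the empty tray back level on its mat. I then put both loose pots in by hand, one of which had been knocked aside on the way. Only after that did I push the bin to its end stop.

Last checks:
- **Bin and catch:** all six pots show in the bin, and its centre fits the stop position to within about 6 mm. I pushed until the force rose to about 21 N with no further movement. The red arm is back at its shut angle behind the lug. The top camera's detector missed the catch tip, so that rests on the scene camera and the pictures.
- **Tray and the rest:** the tray stands empty and level on the mat. The bottle, jar and dishes are where they started, within detector scatter of about 1 cm. The top camera's detector missed the jar in the last picture, but the scene camera shows it in place.

The arm touched nothing at hand-in.

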